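# Change over the packs in the battery tester

### The job

Change over the battery tester: draw its contact carriage back to the open stop, move every tested pack (green band) from the bays to the grey out tray, and lay every waiting pack (orange band) flat in a bay of its own with its brass contact end towards the carriage. Then slide the carriage fully home to its stop and gently lower the clear cover until it is shut. Leave everything else on the counter where it is.

Things in the scene. Friction and masses are not known exactly. Their poses are not given: they have to be found in the camera images.
- tester: low grey battery pack tester, 304 mm wide, 220 deep. Origin: centre of its underside. Own +x: from its front (display) to its back (hinge side), roughly world +y; +y along its width; z up. Bed 30 mm above the counter, outer walls to 55 mm (inner faces at x +-105, y +-147). 3 bays 74 mm apart along y; behind them a fixed black block, face 34 mm behind bay centres, 30 mm high over the bed
- carriage (a joint): contact carriage across all bays, slides along the tester's x: 0 = home stop, face 34 mm in front of bay centres; grows as drawn to the tester's front; 0.050 = open stop. Stays where left; moves at 3 N. A black lip reaches 14 mm past its face, 33 to 38 mm over the bed: packs cannot go in or out while it is home. Going home it pushes packs lying some mm too far forward into place
- carriage_grip (a point): middle of the red grip fin on top of the carriage: 14 mm thick along the tester's x, 60 mm long along its y, 22 mm high (top 11 mm above this point), 79 mm above the counter
- cover (a joint): clear hinged cover of the tester, rad. 0 = shut, grows as it opens, 1.75 = its limit. Stiff hinge on the tester's back edge: it stays at any angle; about 4 N at the handle moves it. It starts open, standing nearly upright
- cover_hinge (a point): middle of the cover's hinge line, 56 mm above the counter; the line runs along the tester's y
- cover_grip (a point): middle of the cover's handle bar: round, dark steel, 10 mm diameter, 90 mm long, along the tester's y, 36 mm out from the cover's front skirt (31 mm clear gap). With the cover shut it lies 256 mm in front of (tester -x) and 20 mm above the hinge line, and turns about that line with the cover. Shut, the cover's top is 100 mm above the counter
- bay1 (a point): bay 1: point on the tester's bed (blue mat 66 x 34 mm) under the centre of a rightly placed pack; axes as the tester's. White guide cheeks 8 mm high at the four corners leave 36 mm across (3 mm either side of a pack); between them, over the middle 36 mm of the bay's length, the sides are free for fingers
- bay2 (a point): bay 2: point on the tester's bed (blue mat 66 x 34 mm) under the centre of a rightly placed pack; axes as the tester's. White guide cheeks 8 mm high at the four corners leave 36 mm across (3 mm either side of a pack); between them, over the middle 36 mm of the bay's length, the sides are free for fingers
- bay3 (a point): bay 3: point on the tester's bed (blue mat 66 x 34 mm) under the centre of a rightly placed pack; axes as the tester's. White guide cheeks 8 mm high at the four corners leave 36 mm across (3 mm either side of a pack); between them, over the middle 36 mm of the bay's length, the sides are free for fingers
- out_tray: shallow grey open tray for tested packs, fixed to the counter: 140 mm in its own x, 200 mm in its own y, 25 mm high, walls and floor about 4 to 5 mm thick. Origin: centre of its underside
- orange1: waiting battery pack: four AA cells in a black plastic battery tray, 64 mm long, 30 x 30 mm across, about 110 g; orange band round the tail (+x) end, round brass contact on the other (-x) end. Origin: its middle; x along its length. Which of its four sides is up does not matter. Starts on the counter, x axis within 0.6 rad of world +y. May be absent
- orange2: waiting battery pack: four AA cells in a black plastic battery tray, 64 mm long, 30 x 30 mm across, about 110 g; orange band round the tail (+x) end, round brass contact on the other (-x) end. Origin: its middle; x along its length. Which of its four sides is up does not matter. Starts on the counter, x axis within 0.6 rad of world +y. May be absent
- orange3: waiting battery pack: four AA cells in a black plastic battery tray, 64 mm long, 30 x 30 mm across, about 110 g; orange band round the tail (+x) end, round brass contact on the other (-x) end. Origin: its middle; x along its length. Which of its four sides is up does not matter. Starts on the counter, x axis within 0.6 rad of world +y. May be absent
- green1: tested battery pack, as the waiting packs (64 x 30 x 30 mm, x along its length, origin in its middle) but with a green band; starts in a bay of the tester. May be absent
- green2: tested battery pack, as the waiting packs (64 x 30 x 30 mm, x along its length, origin in its middle) but with a green band; starts in a bay of the tester. May be absent
- green3: tested battery pack, as the waiting packs (64 x 30 x 30 mm, x along its length, origin in its middle) but with a green band; starts in a bay of the tester. May be absent
- lock_cylinder: brass lock cylinder, 39 mm diameter, 39 mm high, origin at its underside; leave alone
- dial_ring: steel dial ring, 68 mm across, 10 mm high, origin at its underside; leave alone
- probe: green circuit tester probe 145 mm long, lying along its x; leave alone
- keypad: black keypad module 85 x 115 x 22 mm, origin at its underside; leave alone
- bolt_motor: small bolt motor 76 x 30 x 28 mm lying along its x; leave alone

How it is judged:
By the outcome, as a careful person would: the job done as asked, in the order asked, and still so for the second after the job is handed in, with the robot touching nothing.
Of green1, green2, green3 only 1 to 2 are there at a start; the rules pass over those that are not, and their reading is None.
Of orange1, orange2, orange3 only 2 to 3 are there at a start; the rules pass over those that are not, and their reading is None.
At some moment in a run one of orange1, orange2, orange3 may be knocked a few centimetres aside while the robot is not near it.
Once in a run the grip may slacken for a moment while it holds something.
It also fails if it takes over 210 s, if anything falls off the work surface, if the arm or the gripper's body presses on something with over 40 N, if the wrist force passes 120 N, or if a joint passes its speed limit or range.

### The arm

A 7-joint arm with a two-finger parallel gripper is mounted at the origin on the work surface. World frame = base frame: x ahead of the robot, y to its left, z up, the work surface at z = 0. Lengths are in m, angles in rad, forces in N, time in s.
With the tool pointing down it reaches from about 0.4 to 0.875 m from the base axis. Payload 19.3 kg.
Tool frame: the origin (TCP) lies on the centre line of the jaws, within the pads' length; the fingertips stand tips_ahead ahead of it and the grasp point (between the pads) lies 11 mm behind it (tips_ahead is the distance from the TCP to the fingertips, in m); z points along the fingers, y is the line along which they close (so a half turn about z gives the same grasp; the last joint's range is limited). The gripper opens to 85 mm and grips with 20 to 120 N. Pads are 22 mm wide; open, the fingers measure 114 mm over their backs; the gripper's body (76 mm by 85 mm) begins 54 mm behind the grasp point. The pads swing forward as they close: fully open they stand 13 mm farther back than shut.
Start: joints at [-1.237, 0.521, -0.036, 1.599, 0.021, 1.021, -0.113], TCP at [0.246, 0.575, 0.239] pointing down, gripper open.
Joint ranges: [-2.91, 2.91], [-0.3, 2.13], [-1.5, 1.42], [0.17, 2.43], [-1.26, 4.41], [0.16, 1.93], [-2.52, 2.52]. Speed limits (rad/s): [1.89, 1.89, 2.39, 2.39, 3.01, 3.01, 3.01].

### API

Orientations are given as a unit quaternion [x, y, z, w].
In Python, from bench import * gives the robot as it stands. The module is installed in compiled form; this text tells all that it offers.
- The arm moves only by the shell command python3 -m handwheel 'ROWS' [FORCE]. ROWS is JSON, a list of rows, each a list of 7 numbers: the shift along the tool's x, y, z scaled (see below), then the turn, a rotation vector about the tool's x, y, z scaled (see below), then the closure, from 0 (fully open) to 1 (shut). In form: [[tx, ty, tz, rx, ry, rz, hand], ...]. A call has 1 to 8 rows; each row shifts and turns the commanded pose from where the row before left it, along the tool's axes as they then stand; what a row does not reach is not made up. The controller multiplies each number of a shift by 30 mm and each number of a turn by 4 degrees. A row lasts 1/12 s, in which the tool goes at most 41.7 mm and 7.16 degrees, less where a joint would pass 70% of its speed; a pose out of reach is approached as far as the arm can. A call with a number of a shift or a turn outside -1 to 1 is refused whole. A call with a gripper value outside its range is refused whole. The fingers move at their own pace and stop on an object; FORCE is the grip in N (left out, the last holds). Time passes only in rows, so rows that do not move let the fingers close. It gives the time, the measured TCP pose, the force, the opening and the grip force at its end, in the units of the state.
- read_state(): the state, without advancing time (a new reading comes with each control period).
- grab_frame(name): name is "scene" or "side" or "wrist"; returns a dict with "frame" (400x640x3 uint8, red, green, blue), "fov_y" (degrees; the focal length in pixels is half the picture's height over the tangent of half this angle, whatever the lens; pixels are square), "cx", "cy" (the principal point, pixels), "rvec" (rotation vector, rad) and "tvec" (3), from world to camera coordinates, as OpenCV has them; the wrist camera has in their place "mount" (4x4, takes a point from camera to tool coordinates, whose origin is the TCP and whose axes are the flange's). Camera axes: x right, y down, z forward; pixel columns grow to the right and rows downward; lengths in m; the calibration is good to about 2 mm. A picture is of the moment at which its call begins: read the wrist's pose just before it. There is no depth.
- job_done(): hands the job in; it is judged then, once.
The state is a dict: "time_s": time; "q": joint angles; "qd": joint speeds; "joint_torque": joint torques, N m; "eef_pos": TCP position; "tool_rot": TCP orientation; "contact_force": force on the tool from outside, world axes, zero at the start; "torque": the same for the moment, N m; "gripper_width": opening from 0.0 (shut) to 1.0 (fully open); "gripper_force": force on a finger pad.
Only numpy, scipy, OpenCV 4.12 (cv2) and the standard library are available. Lean on these libraries where they do the work, as an engineer would, in place of code of your own. Each camera call takes 0.05 s, during which the arm holds its last target. There are 200 camera calls.

## Working session

There is one attempt and no reset: what is moved stays moved. The work goes in short steps, Python scripts to look and compute and a shell command to move; the robot and the scene stay as the last step left them, time stands still between calls to the robot, and variables do not carry over. Pictures are saved under pics/ and viewed, at most 14 in all, crops included, and the job is handed in when it is done.

```bash
mkdir -p pics
cat > h.py <<'E'
from bench import *
import numpy as np, cv2
from scipy.spatial.transform import Rotation as R
def cam(name):
    s=read_state(); f=grab_frame(name); im=f["frame"]; h=im.shape[0]
    fl=h/2/np.tan(np.radians(f["fov_y"])/2)
    K=np.array([[fl,0,f["cx"]],[0,fl,f["cy"]],[0,0,1]])
    if "mount" in f:
        T=np.eye(4);T[:3,:3]=R.from_quat(s["tool_rot"]).as_matrix();T[:3,3]=s["eef_pos"]
        M=T@np.array(f["mount"]); Rc=M[:3,:3];c=M[:3,3]
    else:
        Rw=R.from_rotvec(np.ravel(f["rvec"])).as_matrix(); Rc=Rw.T; c=-Rw.T@np.ravel(f["tvec"])
    return im,K,Rc,c
def ray(uv,K,Rc,c,z):
    d=Rc@np.linalg.inv(K)@np.array([uv[0],uv[1],1.]); return c+d*(z-c[2])/d[2]
def proj(p,K,Rc,c):
    q=K@(Rc.T@(np.asarray(p)-c)); return q[:2]/q[2]
def save(im,n): cv2.imwrite("pics/"+n+".png",cv2.cvtColor(im,cv2.COLOR_RGB2BGR))
E
python3 - <<'E'
from h import *
s=read_state(); print({k:np.round(v,3) if not isinstance(v,dict) else v for k,v in s.items()})
for n in ("scene","side","wrist"):
    im,K,Rc,c=cam(n); save(im,n+"0"); print(n,K.round(1).tolist(),c.round(3),Rc.round(3).tolist())
E
```

```text
{'time_s': np.float64(0.0), 'q': array([-1.237,  0.522, -0.036,  1.6  ,  0.021,  1.021, -0.113]), 'qd': array([ 0.001, -0.001,  0.   ,  0.001, -0.001, -0.001, -0.002]), 'joint_torque': array([-1.0000e-03, -9.2712e+01,  1.9790e+00, -3.6992e+01,  1.8000e-02,
        8.0000e-03,  0.0000e+00]), 'eef_pos': array([0.245, 0.574, 0.239]), 'tool_rot': array([ 0.201,  0.98 , -0.001, -0.   ]), 'contact_force': array([-0.096,  0.396, -0.605]), 'torque': array([0.017, 0.015, 0.031]), 'gripper_force': np.float64(0.0), 'gripper_width': np.float64(1.0)}
scene [[382.1, 0.0, 319.8], [0.0, 382.1, 199.8], [0.0, 0.0, 1.0]] [ 1.174 -0.205  0.728] [[0.119, 0.708, -0.696], [0.993, -0.094, 0.074], [-0.013, -0.7, -0.714]]
side [[395.8, 0.0, 325.1], [0.0, 395.8, 199.5], [0.0, 0.0, 1.0]] [ 0.26  -0.912  0.571] [[0.948, -0.172, 0.268], [-0.319, -0.483, 0.816], [-0.011, -0.859, -0.512]]
wrist [[281.5, 0.0, 319.5], [0.0, 281.5, 199.6], [0.0, 0.0, 1.0]] [0.178 0.603 0.373] [[0.392, 0.88, 0.268], [0.92, -0.375, -0.115], [-0.001, 0.292, -0.957]]
```

```bash
ls pics; python3 -m handwheel --help 2>&1 | head -5
```

```text
scene0.png
side0.png
wrist0.png
invalid input: not JSON, or not a number
```

View pics/scene0.png

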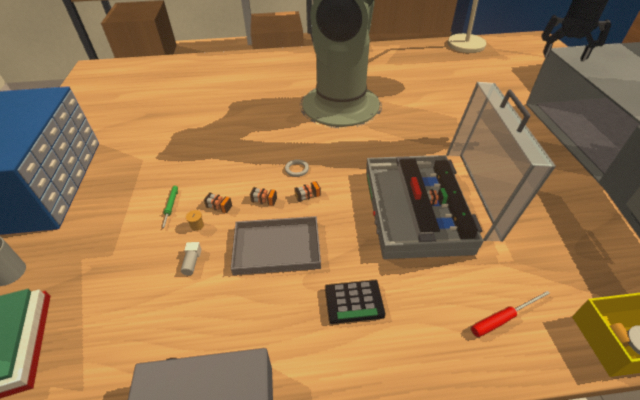

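View pics/side0.png

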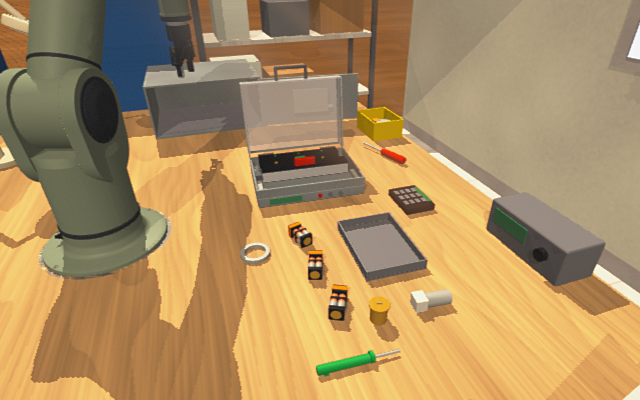

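The scene view shows three orange packs at about (218,203), (264,196) and (308,191). The tray is at (277,245) and the tester at (420,205), with its red grip at (416,187) and a green pack at (437,197). Next I'll enlarge the tester.

Run:
```python
from h import *
im,K,Rc,c=cam("scene")
a=cv2.resize(im[75:265,355:555],None,fx=3,fy=3,interpolation=cv2.INTER_CUBIC); save(a,"tcrop")
b=cv2.resize(im[155:280,150:350],None,fx=4,fy=4,interpolation=cv2.INTER_CUBIC); save(b,"pcrop")
for n in("scene","side"):
    im,K,Rc,c=cam(n); hsv=cv2.cvtColor(im,cv2.COLOR_RGB2HSV)
    for nm,lo,hi in (("red",(0,190,120),(6,255,255)),("green",(45,90,60),(85,255,255)),("blue",(100,100,60),(130,255,255)),("orange",(8,200,150),(20,255,255))):
        m=cv2.inRange(hsv,lo,hi); k,l,st,ce=cv2.connectedComponentsWithStats(m)
        for i in range(1,k):
            if st[i,4]>8 and 150<ce[i][0]<500 and 80<ce[i][1]<380: print(n,nm,st[i].tolist(),ce[i].round(1),ray(ce[i],K,Rc,c,.03 if nm=="orange" else .075 if nm=="red" else .06).round(3))
```

```text
scene red [412, 177, 9, 18, 91] [415.8 185.6] [0.519 0.104 0.075]
scene red [472, 307, 45, 30, 558] [494.4 320.7] [0.884 0.141 0.075]
scene green [164, 186, 13, 28, 145] [170.7 200.3] [ 0.476 -0.5    0.06 ]
scene green [441, 188, 7, 16, 71] [444.  195.1] [0.546 0.17  0.06 ]
scene green [462, 212, 4, 4, 10] [463.3 213.7] [0.612 0.194 0.06 ]
scene green [337, 308, 41, 11, 289] [357.1 313.3] [ 0.831 -0.101  0.06 ]
scene blue [423, 178, 15, 7, 84] [429.6 180.7] [0.491 0.152 0.06 ]
scene blue [437, 218, 17, 10, 139] [444.9 222.4] [0.632 0.141 0.06 ]
scene orange [313, 182, 6, 8, 30] [315.6 185.4] [ 0.438 -0.137  0.03 ]
scene orange [269, 190, 6, 8, 32] [271.3 193.4] [ 0.453 -0.255  0.03 ]
scene orange [221, 197, 8, 9, 36] [224.3 201. ] [ 0.465 -0.376  0.03 ]
side red [381, 149, 25, 15, 161] [393.2 155.6] [0.793 0.052 0.075]
side red [294, 156, 21, 10, 155] [304.4 160.6] [0.533 0.108 0.075]
side red [318, 194, 4, 4, 11] [319.6 195.5] [ 0.513 -0.1    0.075]
side green [295, 155, 10, 3, 16] [299.5 156. ] [0.536 0.177 0.06 ]
side green [414, 187, 17, 14, 52] [422.2 193.9] [ 0.771 -0.156  0.06 ]
side green [270, 195, 32, 10, 165] [285.7 199.5] [ 0.434 -0.066  0.06 ]
side green [316, 351, 60, 25, 603] [345.5 363.3] [ 0.405 -0.559  0.06 ]
side orange [288, 222, 13, 7, 38] [293.7 224.7] [ 0.434 -0.138  0.03 ]
side orange [309, 251, 14, 3, 42] [315.5 252. ] [ 0.452 -0.256  0.03 ]
side orange [311, 272, 8, 6, 23] [314.  274.3] [ 0.428 -0.324  0.03 ]
side orange [332, 285, 16, 5, 61] [339.5 287.1] [ 0.463 -0.375  0.03 ]
side orange [369, 304, 21, 9, 40] [378.6 309.4] [ 0.51  -0.453  0.03 ]
side orange [331, 311, 9, 8, 41] [335.  314.4] [ 0.432 -0.438  0.03 ]
side orange [376, 314, 7, 11, 30] [378.9 319.1] [ 0.501 -0.474  0.03 ]
```

View pics/tcrop.png

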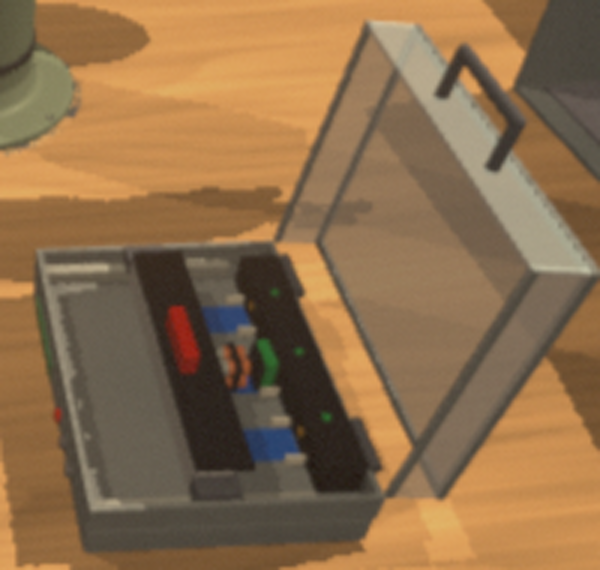

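View pics/pcrop.png

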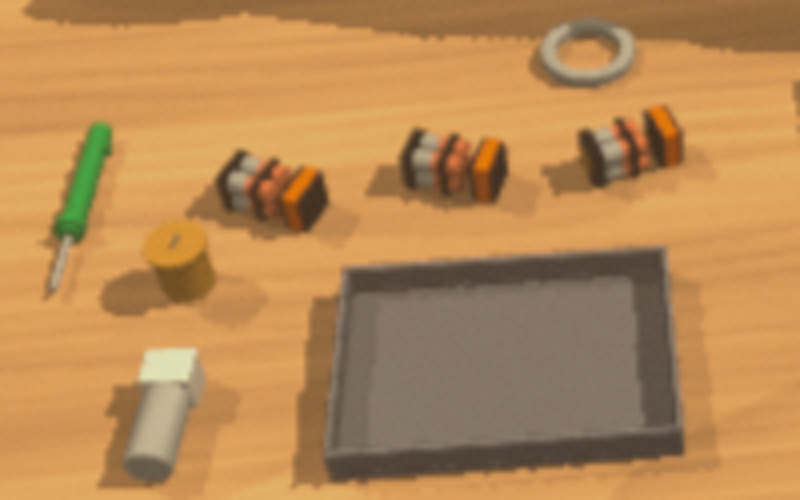

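```bash
cat >> h.py <<'E'
def to(p,yaw=None,pry=True):
    """shift (units of 30mm, present tool axes) and turn (units of 4deg) to TCP p with tool y at world angle yaw (mod pi), pointing down"""
    s=read_state(); M=R.from_quat(s["tool_rot"]).as_matrix()
    sh=M.T@(np.asarray(p)-s["eef_pos"])/.03
    print("at",np.round(s["eef_pos"],4),"t",round(float(s["time_s"]),1),"yaw",np.degrees(np.arctan2(M[1,1],M[0,1])).round(1),"w",round(float(s["gripper_width"]),3),"shift",sh.round(2),end=" ")
    if yaw is not None:
        y=np.array([np.cos(yaw),np.sin(yaw),0]); 
        if y@M[:,1]<0: y=-y
        z=np.array([0,0,-1.]); T=np.c_[np.cross(y,z),y,z]
        print("turn",(np.degrees(R.from_matrix(M.T@T).as_rotvec())/4).round(2),end=" ")
        print("shift after turn",(T.T@(np.asarray(p)-s["eef_pos"])/.03).round(2),end="")
    print()
E
python3 - <<'E'
from h import *
im,K,Rc,c=cam("scene")
P=lambda u,v,z:ray((u,v),K,Rc,c,z)
t=[P(355+a/3,75+b/3,.055) for a,b in((40,248),(88,512),(378,495),(280,243))]
print(np.round(t,3),[np.linalg.norm(t[i]-t[(i+1)%4]).round(3) for i in range(4)],np.mean(t,0).round(3))
tr=[P(150+a/4,155+b/4,.025) for a,b in((343,268),(664,249),(682,430),(328,455))]
print(np.round(tr,3),[np.linalg.norm(tr[i]-tr[(i+1)%4]).round(3) for i in range(4)],np.mean(tr,0).round(3))
for a,b in((225,185,),(325,183)),((408,150),(506,170)),((585,155),(665,135)): print(P(150+a[0]/4,155+a[1]/4,.02).round(3),P(150+b[0]/4,155+b[1]/4,.02).round(3))
to([.53,.2,.35],np.radians(90))
E
```

```text
[[ 0.373  0.017  0.055]
 [ 0.677 -0.011  0.055]
 [ 0.689  0.205  0.055]
 [ 0.396  0.237  0.055]] [np.float64(0.305), np.float64(0.217), np.float64(0.295), np.float64(0.221)] [0.534 0.112 0.055]
[[ 0.537 -0.345  0.025]
 [ 0.547 -0.148  0.025]
 [ 0.682 -0.154  0.025]
 [ 0.674 -0.349  0.025]] [np.float64(0.197), np.float64(0.135), np.float64(0.195), np.float64(0.137)] [ 0.61  -0.249  0.025]
[ 0.45  -0.425  0.02 ] [ 0.457 -0.36   0.02 ]
[ 0.433 -0.307  0.02 ] [ 0.46  -0.243  0.02 ]
[ 0.453 -0.19   0.02 ] [ 0.441 -0.136  0.02 ]
at [0.2456 0.5746 0.2392] t 0.3 yaw 66.9 w 0.999 shift [-13.63  -7.76  -3.69] turn [-0.   -0.   -5.78] shift after turn [ -9.48 -12.49  -3.69]
```

```bash
H="python3 -m handwheel"
$H '[[0,0,-0.9,0,0,-0.75,0],[0,0,-0.9,0,0,-0.75,0],[0,0,-0.9,0,0,-0.75,0],[0,0,-0.9,0,0,-0.75,0],[0,0,-0.9,0,0,-0.75,0],[0,0,-0.9,0,0,-0.75,0]]' 40
$H '[[-0.53,-0.815,0,0,0,0,0],[-0.53,-0.815,0,0,0,0,0],[-0.53,-0.815,0,0,0,0,0],[-0.53,-0.815,0,0,0,0,0],[-0.53,-0.815,0,0,0,0,0],[-0.53,-0.815,0,0,0,0,0],[-0.53,-0.815,0,0,0,0,0]]'
$H '[[-0.53,-0.815,0,0,0,0,0],[-0.53,-0.815,0,0,0,0,0],[-0.53,-0.815,0,0,0,0,0],[-0.53,-0.815,0,0,0,0,0],[-0.53,-0.815,0,0,0,0,0],[-0.53,-0.815,0,0,0,0,0],[-0.53,-0.815,0,0,0,0,0]]'
$H '[[-0.53,-0.815,0,0,0,0,0],[-0.53,-0.815,0,0,0,0,0],[-0.53,-0.815,0,0,0,0,0],[-0.53,-0.815,0,0,0,0,0],[-0.53,-0.815,0,0,0,0,0],[-0.53,-0.815,0,0,0,0,0],[0,0,0,0,0,0,0]]'
$H '[[0,0,0.9,0,0,0,0],[0,0,0.9,0,0,0,0],[0,0,0.9,0,0,0,0],[0,0,0.9,0,0,0,0],[0,0,0.9,0,0,0,0],[0,0,0.9,0,0,0,0],[0,0,0,0,0,0,0],[0,0,0,0,0,0,0]]'
python3 - <<'E'
from h import *
to([.52,.06,.22],np.radians(85)); im,K,Rc,c=cam("wrist"); save(im,"w1")
E
```

```text
time_s: 0.85
eef_pos: [0.2455, 0.5745, 0.4028]
tool_rot: [0.044, 0.999, 0.0, 0.0]
contact_force: [-0.3, -0.0, -0.1]
gripper_width: 1.0
gripper_force: 0.0
time_s: 1.43
eef_pos: [0.3416, 0.3929, 0.4014]
tool_rot: [0.045, 0.999, 0.0, 0.0]
contact_force: [0.2, 1.3, 0.2]
gripper_width: 1.001
gripper_force: 0.0
time_s: 2.02
eef_pos: [0.437, 0.2124, 0.4015]
tool_rot: [0.045, 0.999, 0.0, 0.0]
contact_force: [0.8, 0.5, 0.2]
gripper_width: 0.998
gripper_force: 0.0
time_s: 2.6
eef_pos: [0.5201, 0.054, 0.4013]
tool_rot: [0.048, 0.999, -0.001, 0.0]
contact_force: [0.6, 0.5, 0.1]
gripper_width: 1.002
gripper_force: 0.0
time_s: 3.27
eef_pos: [0.5182, 0.0591, 0.2392]
tool_rot: [0.045, 0.999, -0.0, -0.001]
contact_force: [-0.0, -1.0, 1.4]
gripper_width: 1.001
gripper_force: 0.0
at [0.5182 0.0591 0.2392] t 3.3 yaw 84.9 w 1.001 shift [-0.06  0.04  0.64] turn [-0.01 -0.02 -0.04] shift after turn [-0.06  0.03  0.64]
```

View pics/w1.png

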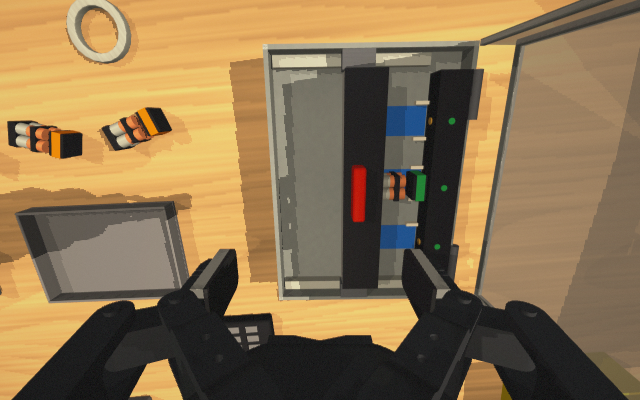

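The wrist view shows the tester clearly: corners at (264,44), (479,41) and (279,300), red fin at (358,193), and a green pack in the middle bay at (405,187). The other two bays are empty. Two orange packs are at (45,140) and (137,128).

Run:
```python
from h import *
im,K,Rc,c=cam("wrist"); P=lambda uv,z:ray(uv,K,Rc,c,z).round(4)
for uv in((264,44),(479,41),(279,300)): print("corner",P(uv,.055))
hsv=cv2.cvtColor(im,cv2.COLOR_RGB2HSV)
for nm,lo,hi,z in (("red",(0,190,120),(6,255,255),.09),("green",(45,90,60),(85,255,255),.06),("orange",(12,200,150),(20,255,255),.03),("blue",(100,100,60),(130,255,255),.03)):
    m=cv2.inRange(hsv,lo,hi); k,l,st,ce=cv2.connectedComponentsWithStats(m)
    for i in range(1,k):
        if st[i,4]>15 and ce[i][0]<500:
            ys,xs=np.where(l==i); r=cv2.minAreaRect(np.c_[xs,ys].astype(np.float32))
            print(nm,st[i].tolist(),P(ce[i],z),"box",[P(q,z)[:2].tolist() for q in cv2.boxPoints(r)])
print("cover", P((483,40),.056),P((478,290),.056))
to([.52,.106,.10],np.radians(85))
```

```text
corner [0.3728 0.0151 0.055 ]
corner [0.3895 0.2327 0.055 ]
corner [ 0.6773 -0.0097  0.055 ]
red [352, 166, 14, 54, 678] [0.5277 0.0988 0.09  ] box [[0.5568, 0.0896], [0.4989, 0.0947], [0.5005, 0.1075], [0.5585, 0.1032]]
green [448, 116, 7, 8, 39] [0.4637 0.2056 0.06  ] box [[0.4635, 0.2009], [0.4592, 0.2055], [0.4638, 0.21], [0.468, 0.2054]]
green [410, 169, 16, 31, 281] [0.5326 0.1726 0.06  ] box [[0.5142, 0.162], [0.5129, 0.1775], [0.5504, 0.1843], [0.5517, 0.1683]]
green [440, 183, 7, 7, 36] [0.5378 0.2    0.06  ] box [[0.5336, 0.1965], [0.5342, 0.2033], [0.5414, 0.2036], [0.5408, 0.1967]]
green [433, 242, 7, 6, 29] [0.6117 0.1944 0.06  ] box [[0.6116, 0.1894], [0.6067, 0.1942], [0.6118, 0.1986], [0.6168, 0.1939]]
orange [137, 107, 23, 28, 246] [ 0.4347 -0.1377  0.03  ] box [[0.4224, -0.1477], [0.4182, -0.1372], [0.448, -0.1271], [0.4525, -0.1379]]
orange [51, 129, 26, 28, 232] [ 0.4494 -0.2531  0.03  ] box [[0.4354, -0.2552], [0.4368, -0.2249], [0.4673, -0.234], [0.466, -0.2651]]
blue [385, 104, 41, 31, 1169] [0.4606 0.165  0.03  ] box [[0.4414, 0.142], [0.4455, 0.1883], [0.4797, 0.1889], [0.4755, 0.1413]]
blue [383, 168, 37, 7, 94] [0.5197 0.1574 0.03  ] box [[0.5165, 0.1379], [0.5204, 0.1824], [0.528, 0.1825], [0.5241, 0.1377]]
blue [379, 223, 36, 24, 784] [0.6086 0.1536 0.03  ] box [[0.5893, 0.131], [0.5934, 0.1768], [0.6268, 0.1771], [0.6226, 0.1301]]
cover [0.3891 0.2361 0.056 ] [0.6846 0.253  0.056 ]
at [0.5192 0.0593 0.2409] t 3.4 yaw 84.9 w 0.999 shift [0.12 1.55 4.7 ] turn [ 0.01  0.02 -0.04] shift after turn [0.11 1.55 4.7 ]
```

```bash
H="python3 -m handwheel"
$H '[[-0.06,0.45,0.5,0,0,-0.13,0],[-0.06,0.45,0.8,0,0,0,0],[-0.06,0.44,0.9,0,0,0,0],[0,0,0.9,0,0,0,0],[0,0,0.9,0,0,0,0],[0,0,0.6,0,0,0,0],[0,0,0.56,0,0,0,0],[0,0,0,0,0,0,0]]' 40
$H '[[0,0,0,0,0,0,1],[0,0,0,0,0,0,1],[0,0,0,0,0,0,1],[0,0,0,0,0,0,1],[0,0,0,0,0,0,1],[0,0,0,0,0,0,1],[0,0,0,0,0,0,1],[0,0,0,0,0,0,1]]'
python3 -c "
from h import *; to([.528,.099,.086],np.radians(85.4))"
```

```text
time_s: 4.03
eef_pos: [0.527, 0.0989, 0.0834]
tool_rot: [0.04, 0.999, -0.0, -0.001]
contact_force: [-0.9, 0.4, -0.3]
gripper_width: 1.0
gripper_force: 0.0
time_s: 4.7
eef_pos: [0.5276, 0.099, 0.0852]
tool_rot: [0.04, 0.999, 0.0, 0.0]
contact_force: [-1.9, 0.2, 11.5]
gripper_width: 0.149
gripper_force: 39.9
at [0.5276 0.099  0.0852] t 4.7 yaw 85.4 w 0.149 shift [-0.01  0.   -0.03] turn [ 0.01  0.01 -0.  ] shift after turn [-0.01  0.   -0.03]
```

```bash
H="python3 -m handwheel"
$H '[[0,0,-0.05,0,0,0,1],[0,-0.2,0,0,0,0,1],[0,-0.3,0,0,0,0,1],[0,-0.3,0,0,0,0,1],[0,-0.3,0,0,0,0,1],[0,-0.3,0,0,0,0,1],[0,-0.2,0,0,0,0,1],[0,-0.1,0,0,0,0,1]]' 40
$H '[[0,-0.06,0,0,0,0,1],[0,0,0,0,0,0,1],[0,0,0,0,0,0,1]]'
python3 -c "
from h import *; to([.528,.099,.086],np.radians(85.4))"
```

```text
time_s: 5.37
eef_pos: [0.5239, 0.0507, 0.0855]
tool_rot: [0.039, 0.999, 0.002, 0.001]
contact_force: [9.3, 35.2, -27.3]
gripper_width: 0.152
gripper_force: 43.2
time_s: 5.62
eef_pos: [0.5238, 0.0507, 0.0855]
tool_rot: [0.038, 0.999, 0.002, 0.001]
contact_force: [10.2, 27.6, -25.5]
gripper_width: 0.143
gripper_force: 43.2
at [0.5238 0.0507 0.0855] t 5.6 yaw 85.6 w 0.143 shift [-0.02  1.61 -0.01] turn [0.06 0.02 0.05] shift after turn [-0.01  1.61 -0.02]
```

```bash
H="python3 -m handwheel"
$H '[[0,0.05,0,0,0,0,0],[0,0,0,0,0,0,0],[0,0,0,0,0,0,0],[0,0,0,0,0,0,0],[0,0,-0.6,0,0,0,0],[0,0,-0.9,0,0,0,0],[0,0,-0.9,0,0,0,0],[0,0,-0.9,0,0,0,0]]' 40
$H '[[0,0.5,-0.8,0,0,0,0],[0,0.5,0,0,0,0,0],[0,0,0,0,0,0,0],[0,0,0,0,0,0,0]]'
python3 - <<'E'
from h import *
im,K,Rc,c=cam("wrist"); P=lambda uv,z:ray(uv,K,Rc,c,z).round(4); save(im,"w2")
hsv=cv2.cvtColor(im,cv2.COLOR_RGB2HSV)
for nm,lo,hi,z in (("red",(0,190,120),(6,255,255),.09),("green",(45,90,60),(85,255,255),.06),("blue",(100,100,60),(130,255,255),.03)):
    m=cv2.inRange(hsv,lo,hi); k,l,st,ce=cv2.connectedComponentsWithStats(m)
    for i in range(1,k):
        if st[i,4]>15 and ce[i][0]<500:
            ys,xs=np.where(l==i); r=cv2.minAreaRect(np.c_[xs,ys].astype(np.float32))
            print(nm,st[i].tolist(),P(ce[i],z),"box",[P(q,z)[:2].tolist() for q in cv2.boxPoints(r)])
to([.535,.16,.06],np.radians(-4.6))
E
```

```text
time_s: 6.28
eef_pos: [0.5228, 0.0471, 0.1863]
tool_rot: [0.041, 0.999, -0.0, -0.0]
contact_force: [0.6, 0.5, -0.6]
gripper_width: 1.0
gripper_force: 0.0
time_s: 6.62
eef_pos: [0.5254, 0.0778, 0.2091]
tool_rot: [0.04, 0.999, 0.0, 0.0]
contact_force: [0.4, -0.3, -0.1]
gripper_width: 1.001
gripper_force: 0.0
red [284, 165, 17, 63, 910] [0.5228 0.0513 0.09  ] box [[0.4938, 0.0468], [0.4945, 0.061], [0.5552, 0.0565], [0.5544, 0.0414]]
green [443, 113, 8, 8, 53] [0.4639 0.2054 0.06  ] box [[0.4605, 0.2018], [0.461, 0.2085], [0.4676, 0.2089], [0.467, 0.2021]]
green [401, 171, 18, 34, 344] [0.5326 0.1727 0.06  ] box [[0.5142, 0.1618], [0.513, 0.1777], [0.5504, 0.184], [0.5517, 0.1674]]
green [434, 187, 8, 7, 42] [0.5376 0.2    0.06  ] box [[0.5381, 0.1952], [0.5331, 0.2002], [0.5378, 0.2045], [0.5428, 0.1995]]
green [427, 252, 7, 6, 36] [0.6119 0.1945 0.06  ] box [[0.6086, 0.1912], [0.6092, 0.1979], [0.6154, 0.1981], [0.6149, 0.1914]]
blue [356, 100, 64, 33, 2041] [0.4597 0.1548 0.03  ] box [[0.4411, 0.1225], [0.4463, 0.1885], [0.4792, 0.1893], [0.4738, 0.1211]]
blue [355, 169, 58, 11, 200] [0.5191 0.1482 0.03  ] box [[0.5144, 0.1183], [0.5195, 0.1824], [0.5311, 0.1826], [0.5259, 0.1178]]
blue [352, 230, 56, 26, 1333] [0.608  0.1435 0.03  ] box [[0.622, 0.1101], [0.5885, 0.1116], [0.5937, 0.1777], [0.6274, 0.1781]]
at [0.5253 0.0771 0.2088] t 6.7 yaw 85.4 w 1.0 shift [-0.1   2.78  4.96] turn [-1.000e-02  0.000e+00  2.249e+01] shift after turn [2.78 0.1  4.96]
```

View pics/w2.png

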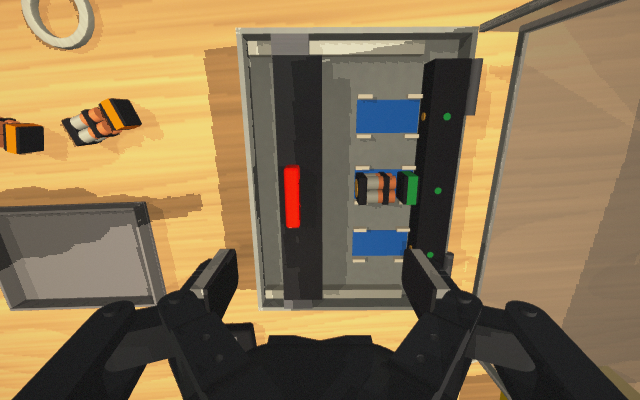

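The carriage is drawn back, with the fin now at (291,196). All three blue mats show, and the green pack is on the middle one at (385,188). I'll check the lip position, then go for the green pack.

Run:
```python
from h import *
im,K,Rc,c=cam("wrist"); P=lambda uv,z:ray(uv,K,Rc,c,z).round(4)
ex=np.array([np.cos(np.radians(85.5)),np.sin(np.radians(85.5)),0]); b=np.array([.534,.1499,0])
L=lambda uv,z:((P(uv,z)-b)@ex).round(4)
print("lip",L((322,190),.068),"carr front",L((277,190),.068),"front wall",L((248,190),.055),"pack front top",L((357,190),.06),"pack tail",L((418,190),.06),"block",L((419,190),.06),P((385,188),.06))
sub=im[185,230:440].astype(int).sum(1); print([(i+230,int(v)) for i,v in enumerate(sub)][::3])
```

```text
lip -0.0714 carr front -0.1169 front wall -0.1497 pack front top -0.0349 pack tail 0.0287 block 0.0297 [0.5306 0.1443 0.06  ]
[(230, 384), (233, 382), (236, 381), (239, 380), (242, 379), (245, 377), (248, 373), (251, 542), (254, 330), (257, 157), (260, 296), (263, 299), (266, 299), (269, 302), (272, 300), (275, 301), (278, 364), (281, 112), (284, 121), (287, 278), (290, 287), (293, 286), (296, 288), (299, 161), (302, 104), (305, 103), (308, 99), (311, 101), (314, 101), (317, 114), (320, 110), (323, 290), (326, 299), (329, 301), (332, 305), (335, 297), (338, 293), (341, 295), (344, 293), (347, 285), (350, 349), (353, 344), (356, 218), (359, 93), (362, 99), (365, 105), (368, 419), (371, 423), (374, 423), (377, 423), (380, 358), (383, 350), (386, 101), (389, 98), (392, 349), (395, 348), (398, 50), (401, 62), (404, 74), (407, 111), (410, 236), (413, 239), (416, 233), (419, 95), (422, 73), (425, 101), (428, 89), (431, 98), (434, 89), (437, 90)]
```

Run:
```python
from h import *
A=cam("scene");B=cam("side")
def dr(uv,C): d=C[2]@np.linalg.inv(C[1])@np.array([*uv,1.]); return C[3],d/np.linalg.norm(d)
p,d=dr((518.7,103.3),A); q,e=dr((290.5,66),B)
M=np.c_[d,-e]; t=np.linalg.lstsq(M,q-p,rcond=None)[0]; X=(p+d*t[0]+q+e*t[1])/2
print("handle",X.round(4),"miss",np.linalg.norm(p+d*t[0]-q-e*t[1]).round(4))
f=grab_frame("wrist"); print(np.round(f["mount"],3).tolist()); print(np.round(read_state()["q"],2))
b=np.array([.534,.1499]);ex=np.array([.0785,.9969]); print("handle along ex from tester centre",(X[:2]-[.5334,.1115])@ex)
```

```text
handle [0.5462 0.2697 0.3095] miss 0.0017
[[0.001, -0.957, -0.292, 0.074], [1.0, 0.001, 0.001, -0.001], [-0.0, -0.292, 0.957, -0.135], [0.0, 0.0, 0.0, 1.0]]
[-0.4   0.42  0.19  1.89 -0.1   0.85  1.33]
handle along ex from tester centre 0.15871766012507754
```

```bash
H="python3 -m handwheel"
$H '[[0,0,0,0,0,1,0.35],[0,0,0,0,0,1,0.35],[0,0,0,0,0,1,0.35],[0,0,0,0,0,1,0.35],[0,0,0,0,0,1,0.35],[0,0,0,0,0,1,0.35],[0,0,0,0,0,1,0.35],[0,0,0,0,0,1,0.35]]' 40
$H '[[0,0,0,0,0,1,0.35],[0,0,0,0,0,1,0.35],[0,0,0,0,0,1,0.35],[0,0,0,0,0,1,0.35],[0,0,0,0,0,1,0.35],[0,0,0,0,0,1,0.35],[0,0,0,0,0,1,0.35],[0,0,0,0,0,1,0.35]]'
$H '[[0,0,0,0,0,1,0.35],[0,0,0,0,0,1,0.35],[0,0,0,0,0,1,0.35],[0,0,0,0,0,1,0.35],[0,0,0,0,0,1,0.35],[0,0,0,0,0,1,0.35],[0,0,0,0,0,0.5,0.35],[0,0,0,0,0,0,0.35]]'
python3 -c "
from h import *; to([.531,.146,.049],np.radians(-4.6))"
```

```text
time_s: 7.53
eef_pos: [0.5254, 0.077, 0.2088]
tool_rot: [0.316, 0.949, -0.0, -0.0]
contact_force: [0.2, 0.0, 0.2]
gripper_width: 0.651
gripper_force: 0.0
time_s: 8.2
eef_pos: [0.5255, 0.0771, 0.2088]
tool_rot: [0.565, 0.825, -0.0, -0.0]
contact_force: [0.0, 0.4, -0.2]
gripper_width: 0.65
gripper_force: 0.0
time_s: 8.87
eef_pos: [0.5254, 0.0772, 0.2087]
tool_rot: [0.736, 0.677, -0.0, 0.0]
contact_force: [-0.5, -0.8, -0.3]
gripper_width: 0.647
gripper_force: 0.0
at [0.5254 0.0772 0.2087] t 8.9 yaw -4.8 w 0.647 shift [ 2.3  -0.    5.32] turn [-0.01  0.01 -0.04] shift after turn [2.3  0.   5.32]
```

```bash
H="python3 -m handwheel"
$H '[[0.6,0,0,0,0,0,0.35],[0.8,0,0.4,0,0,0,0.35],[0.6,0,0.8,0,0,0,0.35],[0.3,0,0.9,0,0,0,0.35],[0,0,0.9,0,0,0,0.35],[0,0,0.9,0,0,0,0.35],[0,0,0.8,0,0,0,0.35],[0,0,0.6,0,0,0,0.35]]' 40
$H '[[0,0,0,0,0,0,0.35],[0,0,0,0,0,0,1],[0,0,0,0,0,0,1],[0,0,0,0,0,0,1],[0,0,0,0,0,0,1],[0,0,0,0,0,0,1],[0,0,0,0,0,0,1]]'
```

```text
time_s: 9.53
eef_pos: [0.5303, 0.1459, 0.0478]
tool_rot: [0.735, 0.679, -0.001, -0.0]
contact_force: [0.1, 0.4, 0.5]
gripper_width: 0.652
gripper_force: 0.0
time_s: 10.12
eef_pos: [0.5318, 0.1465, 0.0513]
tool_rot: [0.735, 0.678, 0.001, 0.0]
contact_force: [-0.7, -1.5, 10.0]
gripper_width: 0.344
gripper_force: 40.8
```

```bash
H="python3 -m handwheel"
$H '[[0,0,-0.3,0,0,0,1],[0,0,-0.6,0,0,0,1],[0,0,-0.9,0,0,0,1],[0,0,-0.9,0,0,0,1],[0,0,-0.9,0,0,0,1],[-0.3,0,-0.4,0,0,0,1],[-0.6,0.2,0,0,0,0,1],[-0.9,0.3,0,0,0,0,1]]' 50
$H '[[-0.9,0.3,0,0,0,0,1],[-0.9,0.3,0,0,0,0,1],[-0.9,0.3,0,0,0,0,1],[-0.9,0.3,0,0,0,0,1],[-0.9,0.3,0,0,0,0,1],[-0.9,0.3,0,0,0,0,1],[-0.9,0.3,0,0,0,0,1],[-0.9,0.3,0,0,0,0,1]]'
$H '[[-0.9,0.3,0,0,0,0,1],[-0.9,0.3,0,0,0,0,1],[-0.9,0.2,0,0,0,0,1],[-0.6,0,0,0,0,0,1],[0,0,0,0,0,0,1],[0,0,0,0,0,0,1]]'
python3 - <<'E'
from h import *
im,K,Rc,c=cam("wrist"); save(im,"w3"); to([.61,-.23,.028])
E
```

```text
time_s: 10.78
eef_pos: [0.5416, 0.0928, 0.1713]
tool_rot: [0.734, 0.679, 0.001, -0.0]
contact_force: [0.0, 0.3, -1.2]
gripper_width: 0.341
gripper_force: 50.6
time_s: 11.45
eef_pos: [0.5958, -0.1316, 0.1704]
tool_rot: [0.735, 0.678, 0.0, -0.0]
contact_force: [0.2, 0.7, -1.5]
gripper_width: 0.336
gripper_force: 50.6
time_s: 11.95
eef_pos: [0.6112, -0.2318, 0.1702]
tool_rot: [0.736, 0.677, -0.0, 0.0]
contact_force: [-0.6, 1.1, -1.1]
gripper_width: 0.338
gripper_force: 50.6
at [ 0.6116 -0.2304  0.1701] t 12.0 yaw -4.7 w 0.336 shift [ 0.01 -0.05  4.74]
```

View pics/w3.png

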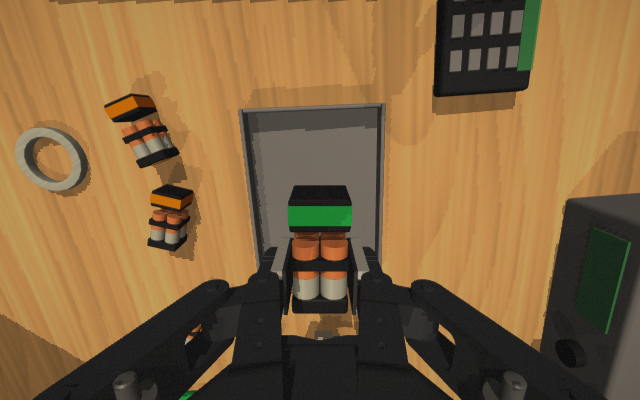

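The green pack is held level at (320,250), over the tray that spans columns 240–385. Two orange packs are visible at (142,130) and (168,215). Lowering.

```bash
H="python3 -m handwheel"
$H '[[0,0,0.7,0,0,0,1],[0,0,0.9,0,0,0,1],[0,0,0.9,0,0,0,1],[0,0,0.9,0,0,0,1],[0,0,0.6,0,0,0,1],[0,0,0.4,0,0,0,1],[0,0,0.24,0,0,0,1],[0,0,0,0,0,0,1]]'
$H '[[0,0,0,0,0,0,0.4],[0,0,0,0,0,0,0.4],[0,0,0,0,0,0,0.4],[0,0,-0.3,0,0,0,0.4],[0,0,-0.9,0,0,0,0.4],[0,0,-0.9,0,0,0,0.4],[0,0,-0.9,0,0,0,0.4],[0,0,-0.9,0,0,0,0.4]]'
$H '[[0,-0.9,-0.6,0,0,0,0.35],[0,-0.9,0,0,0,0,0.35],[0,-0.9,0,0,0,0,0.35],[0,-0.9,0,0,0,0,0.35],[0,-0.9,0,0,0,0,0.35],[0,-0.6,0,0,0,0,0.35],[0,0,0,0,0,0,0.35],[0,0,0,0,0,0,0.35]]'
python3 - <<'E'
from h import *
im,K,Rc,c=cam("wrist"); save(im,"w4"); to([.44,-.16,.05]); P=lambda uv,z:ray(uv,K,Rc,c,z).round(4)
hsv=cv2.cvtColor(im,cv2.COLOR_RGB2HSV)
for nm,lo,hi in (("green",(45,90,60),(85,255,255)),("orange",(12,200,150),(20,255,255))):
    m=cv2.inRange(hsv,lo,hi); k,l,st,ce=cv2.connectedComponentsWithStats(m)
    for i in range(1,k):
        if st[i,4]>30:
            ys,xs=np.where(l==i); print(nm,st[i].tolist(),P(ce[i],.03))
E
```

```text
time_s: 12.67
eef_pos: [0.6117, -0.2296, 0.03]
tool_rot: [0.735, 0.678, -0.0, -0.001]
contact_force: [-0.5, 0.2, -1.1]
gripper_width: 0.338
gripper_force: 50.6
time_s: 13.33
eef_pos: [0.612, -0.2305, 0.1503]
tool_rot: [0.735, 0.678, 0.0, 0.0]
contact_force: [0.6, 0.3, 0.2]
gripper_width: 0.602
gripper_force: 0.0
time_s: 14.0
eef_pos: [0.4594, -0.2181, 0.167]
tool_rot: [0.735, 0.678, 0.001, 0.0]
contact_force: [1.4, 0.5, 0.9]
gripper_width: 0.652
gripper_force: 0.0
at [ 0.4602 -0.2181  0.1668] t 14.1 yaw -4.6 w 0.65 shift [ 1.88 -0.83  3.89] 
green [463, 159, 34, 11, 357] [ 0.6171 -0.2037  0.03  ]
orange [268, 98, 34, 22, 363] [ 0.4346 -0.1374  0.03  ]
orange [299, 196, 31, 15, 274] [ 0.4535 -0.2305  0.03  ]
orange [320, 314, 27, 15, 183] [ 0.4626 -0.3754  0.03  ]
```

View pics/w4.png

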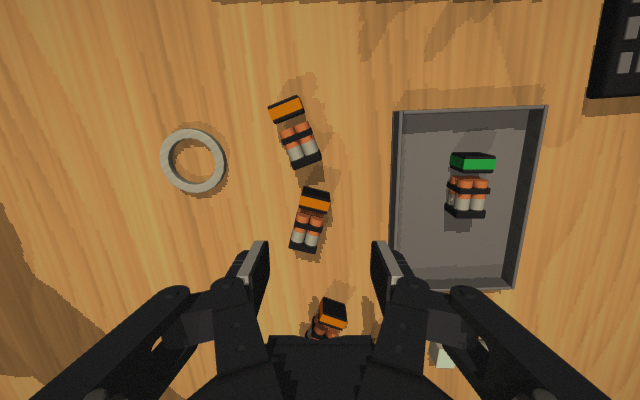

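The green pack lies in the tray at (470,185). The orange packs are at (295,133), (309,222) and (328,320), and the middle one has been knocked nearer to the first. I'll measure axes.

```bash
cat >> h.py <<'E'
def pack(a,b,C,z=.03):
    """a tail-band px, b contact-plate px (top face): centre, axis angle deg, dist"""
    A=ray(a,*C,z)[:2];B=ray(b,*C,z)[:2];d=A-B;n=np.linalg.norm(d);u=d/n
    return (A+B)/2,np.degrees(np.arctan2(d[1],d[0])),n
E
python3 - <<'E'
from h import *
im,*C=cam("wrist")
for nm,a,b in (("A",(286.5,108),(306,161.5)),("B",(314.5,199.5),(303,246))):
    c,an,n=pack(a,b,C); print(nm,c.round(4),an.round(1),n.round(4)); to([*c,.024],np.radians(an-90))
hsv=cv2.cvtColor(im,cv2.COLOR_RGB2HSV); m=cv2.inRange(hsv,(12,200,150),(20,255,255))
k,l,st,ce=cv2.connectedComponentsWithStats(m)
for i in range(1,k):
    if st[i,4]>60:
        ys,xs=np.where(l==i); q=cv2.boxPoints(cv2.minAreaRect(np.c_[xs,ys].astype(np.float32))); w=np.array([ray(p,*C,.03)[:2] for p in q]); e=max((w[1]-w[0],w[2]-w[1]),key=np.linalg.norm); print(w.mean(0).round(4),np.linalg.norm(e).round(4),np.degrees(np.arctan2(e[1],e[0])).round(1))
E
```

```text
A [ 0.4437 -0.1624] 104.7 0.0522
at [ 0.4604 -0.2181  0.1665] t 14.1 yaw -4.6 w 0.65 shift [ 1.81 -0.71  4.75] turn [ 0.02  0.01 -4.82] shift after turn [ 1.94 -0.07  4.75]
B [ 0.447  -0.2518] 71.8 0.0531
at [ 0.4604 -0.2181  0.1665] t 14.1 yaw -4.6 w 0.65 shift [-1.16 -0.36  4.75] turn [ 0.02 -0.    3.39] shift after turn [-1.21 -0.07  4.75]
[ 0.4343 -0.1375] 0.0302 16.3
[ 0.4534 -0.2306] 0.0303 -19.3
[ 0.4629 -0.3757] 0.0308 -27.3
```

```bash
H="python3 -m handwheel"
$H '[[0,0,0,0,0,-1,0.35],[0,0,0,0,0,-1,0.35],[0,0,0,0,0,-1,0.35],[0,0,0,0,0,-1,0.35],[0,0,0,0,0,-0.9,0.35],[0.6,0,0,0,0,0,0.35],[0.8,0,0.5,0,0,0,0.35],[0.54,-0.07,0.8,0,0,0,0.35]]' 40
$H '[[0,0,0.9,0,0,0,0.35],[0,0,0.9,0,0,0,0.35],[0,0,0.8,0,0,0,0.35],[0,0,0.5,0,0,0,0.35],[0,0,0.28,0,0,0,0.35],[0,0,0,0,0,0,0.35],[0,0,0,0,0,0,1],[0,0,0,0,0,0,1]]'
$H '[[0,0,0,0,0,0,1],[0,0,0,0,0,0,1],[0,0,0,0,0,0,1],[0,0,0,0,0,0,1],[0,0,0,0,0,0,1]]'
```

```text
time_s: 14.77
eef_pos: [0.4441, -0.1614, 0.1278]
tool_rot: [0.609, 0.793, 0.001, 0.002]
contact_force: [1.6, 0.1, -1.3]
gripper_width: 0.65
gripper_force: 0.0
time_s: 15.43
eef_pos: [0.4431, -0.1626, 0.0263]
tool_rot: [0.609, 0.793, 0.0, 0.001]
contact_force: [-4.7, -1.3, 4.3]
gripper_width: 0.376
gripper_force: 2.8
time_s: 15.85
eef_pos: [0.4431, -0.1626, 0.0265]
tool_rot: [0.609, 0.793, 0.0, 0.001]
contact_force: [-1.8, -0.4, 9.8]
gripper_width: 0.342
gripper_force: 40.2
```

```bash
H="python3 -m handwheel"
$H '[[0,0,-0.3,0,0,0,1],[0,0,-0.6,0,0,0,1],[0,0,-0.9,0,0,0,1],[0,0,-0.9,0,0,0.9,1],[0,0,-0.9,0,0,1,1],[0,0,-0.9,0,0,1,1],[0,0,-0.3,0,0,1,1],[0,0,0,0,0,1,1]]' 60
$H '[[0.5,0.2,0,0,0,0,1],[0.8,0.35,0,0,0,0,1],[0.9,0.41,0,0,0,0,1],[0.9,0.41,0,0,0,0,1],[0.9,0.41,0,0,0,0,1],[0.9,0.41,0,0,0,0,1],[0.9,0.41,0,0,0,0,1],[0.9,0.41,0,0,0,0,1]]'
$H '[[0.9,0.41,0,0,0,0,1],[0.9,0.41,0,0,0,0,1],[0.9,0.41,0,0,0,0,1],[0.7,0.3,0,0,0,0,1],[0.4,0.12,0,0,0,0,1],[0,0,0,0,0,0,1],[0,0,0,0,0,0,1]]'
python3 - <<'E'
from h import *
im,*C=cam("wrist"); save(im,"w5"); to([.6075,.1414,.058],np.radians(-4.5))
E
```

```text
time_s: 16.52
eef_pos: [0.4436, -0.1623, 0.1727]
tool_rot: [0.736, 0.677, 0.002, 0.002]
contact_force: [0.4, -0.1, -3.1]
gripper_width: 0.33
gripper_force: 60.8
time_s: 17.18
eef_pos: [0.549, 0.0324, 0.1706]
tool_rot: [0.735, 0.678, 0.0, 0.0]
contact_force: [-0.5, -0.9, -0.2]
gripper_width: 0.328
gripper_force: 64.7
time_s: 17.77
eef_pos: [0.6068, 0.1402, 0.1699]
tool_rot: [0.735, 0.678, -0.0, 0.0]
contact_force: [1.4, -0.2, -1.7]
gripper_width: 0.327
gripper_force: 64.7
at [0.6068 0.1394 0.17  ] t 17.8 yaw -4.7 w 0.334 shift [0.07 0.02 3.73] turn [ 0.    0.01 -0.04] shift after turn [0.07 0.02 3.73]
```

View pics/w5.png

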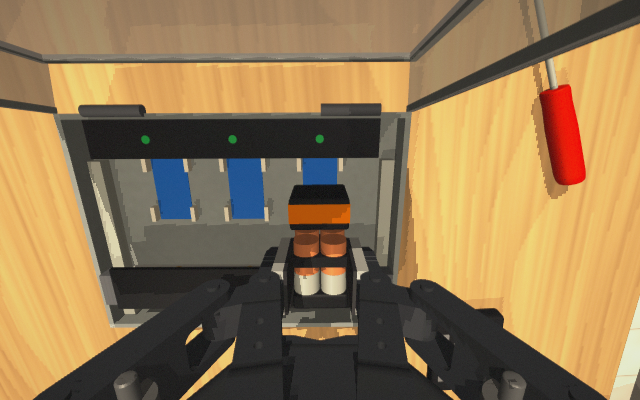

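The orange pack is held level at (320,250), over the far bay, whose mat shows at (319,170). The other two mats are at (171,189) and (246,189), with LEDs at rows 139–140. I'll fit the mats once more before lowering.

Run:
```python
from h import *
im,*C=cam("wrist"); hsv=cv2.cvtColor(im,cv2.COLOR_RGB2HSV); m=cv2.inRange(hsv,(100,100,60),(130,255,255))
k,l,st,ce=cv2.connectedComponentsWithStats(m)
for i in range(1,k):
    if st[i,4]>200:
        x,y,w,h=st[i,:4]; print(st[i].tolist(),ray(ce[i],*C,.03)[:2].round(4),"lateral at row 175:",[ray((np.where(l[170]==i)[0][j]+j*-1*0+.0,170),*C,.03)[:2].round(4).tolist() for j in(0,-1)])
g=cv2.inRange(hsv,(45,120,60),(85,255,255));k,l,st,ce=cv2.connectedComponentsWithStats(g)
for i in range(1,k):
    if st[i,4]>20: print("led",ce[i].round(1),ray(ce[i],*C,.06)[:2].round(4))
print("block face top edge",ray((246,158),*C,.06)[:2].round(4))
o=cv2.inRange(hsv,(12,200,120),(20,255,255)); ys,xs=np.where(o>0); print("band px",xs.min(),xs.max(),ys.min(),ys.max())
```

```text
[226, 157, 38, 61, 2036] [0.5336 0.1489] lateral at row 175: [[0.5189, 0.1671], [0.5504, 0.1646]]
[302, 156, 35, 29, 959] [0.609  0.1594] lateral at row 175: [[0.5927, 0.1611], [0.6252, 0.1585]]
[150, 158, 42, 60, 1954] [0.4593 0.1543] lateral at row 175: [[0.445, 0.1731], [0.4745, 0.1707]]
led [319.3 137.1] [0.6115 0.1939]
led [144.8 138.2] [0.4633 0.2049]
led [232.  137.8] [0.5374 0.1993]
block face top edge [0.5466 0.1813]
band px 288 349 204 223
```

```bash
H="python3 -m handwheel"
$H '[[0.07,0.02,0.5,0,0,-0.04,1],[0,0,0.8,0,0,0,1],[0,0,0.9,0,0,0,1],[0,0,0.7,0,0,0,1],[0,0,0.4,0,0,0,1],[0,0,0.25,0,0,0,1],[0,0,0.15,0,0,0,1],[0,0,0.05,0,0,0,1]]' 60
$H '[[0,0,0,0,0,0,1],[0,0,0,0,0,0,0.4],[0,0,0,0,0,0,0.4],[0,0,0,0,0,0,0.4],[0,0,-0.3,0,0,0,0.4],[0,0,-0.9,0,0,0,0.4],[0,0,-0.9,0,0,0,0.4],[0,0,-0.9,0,0,0,0.4]]'
python3 - <<'E'
from h import *
im,*C=cam("wrist"); save(im,"w6"); to([.447,-.2518,.2])
E
```

```text
time_s: 18.53
eef_pos: [0.6081, 0.142, 0.0572]
tool_rot: [0.734, 0.679, 0.0, 0.0]
contact_force: [-0.6, -0.1, -1.1]
gripper_width: 0.327
gripper_force: 64.8
time_s: 19.2
eef_pos: [0.6078, 0.1421, 0.1488]
tool_rot: [0.734, 0.679, -0.0, 0.0]
contact_force: [0.9, -0.2, -0.4]
gripper_width: 0.6
gripper_force: 0.0
at [0.61   0.1423 0.1539] t 19.2 yaw -4.5 w 0.6 shift [-13.52  -4.38  -1.59]
```

View pics/w6.png

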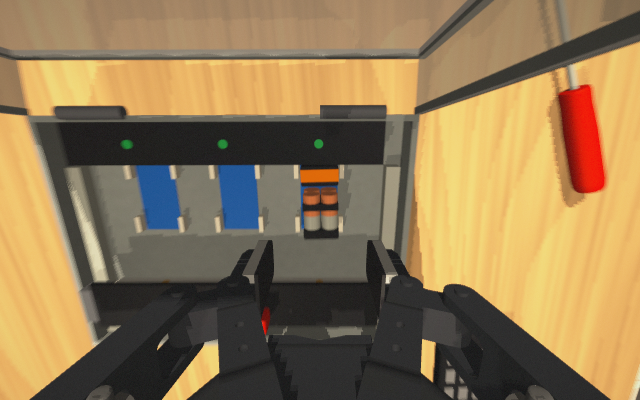

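The pack sits squarely in the far bay at (320,203), with its tail near the block. Next is the second orange pack.

```bash
H="python3 -m handwheel"
$H '[[0,0,-0.6,0,0,0,0.35],[-0.6,-0.2,0,0,0,0,0.35],[-0.9,-0.3,0,0,0,0,0.35],[-0.9,-0.3,0,0,0,0,0.35],[-0.9,-0.3,0,0,0,0,0.35],[-0.9,-0.3,0,0,0,0,0.35],[-0.9,-0.3,0,0,0,0,0.35],[-0.9,-0.3,0,0,0,0,0.35]]' 40
$H '[[-0.9,-0.3,0,0,0,0,0.35],[-0.9,-0.3,0,0,0,0,0.35],[-0.9,-0.3,0,0,0,0,0.35],[-0.9,-0.3,0,0,0,0,0.35],[-0.9,-0.3,0,0,0,0,0.35],[-0.9,-0.3,0,0,0,0,0.35],[-0.9,-0.3,0,0,0,0,0.35],[-0.8,-0.3,0,0,0,0,0.35]]'
$H '[[0,0,0,0,0,1,0.35],[0,0,0,0,0,1,0.35],[0,0,0,0,0,1,0.35],[0,0,0,0,0,0.4,0.35],[0,0,0,0,0,0,0.35]]'
cat >> h.py <<'E'
def bands(C,im,z=.03):
    hsv=cv2.cvtColor(im,cv2.COLOR_RGB2HSV); m=cv2.inRange(hsv,(12,200,150),(20,255,255)); k,l,st,ce=cv2.connectedComponentsWithStats(m)
    for i in range(1,k):
        if st[i,4]>60:
            ys,xs=np.where(l==i); q=cv2.boxPoints(cv2.minAreaRect(np.c_[xs,ys].astype(np.float32))); w=np.array([ray(p,*C,z)[:2] for p in q]); e=max((w[1]-w[0],w[2]-w[1]),key=np.linalg.norm)
            an=np.arctan(e[1]/e[0]); cen=w.mean(0)-.025*np.array([-np.sin(an),np.cos(an)])
            print("band",w.mean(0).round(4),"L",np.linalg.norm(e).round(4),"tool yaw",np.degrees(an).round(1),"pack centre",cen.round(4))
E
python3 - <<'E'
from h import *
im,*C=cam("wrist"); bands(C,im); to([.447,-.2518,.026],np.radians(-18.5))
E
```

```text
time_s: 19.92
eef_pos: [0.5335, -0.0335, 0.1656]
tool_rot: [0.734, 0.679, 0.0, 0.0]
contact_force: [0.7, -1.1, -0.2]
gripper_width: 0.65
gripper_force: 0.0
time_s: 20.58
eef_pos: [0.4451, -0.2408, 0.1657]
tool_rot: [0.734, 0.679, 0.0, 0.0]
contact_force: [-0.5, 0.4, 0.7]
gripper_width: 0.647
gripper_force: 0.0
time_s: 21.0
eef_pos: [0.4459, -0.2391, 0.1653]
tool_rot: [0.809, 0.587, 0.0, 0.0]
contact_force: [0.1, -0.2, 0.5]
gripper_width: 0.65
gripper_force: 0.0
band [ 0.4531 -0.2303] L 0.0296 tool yaw -20.0 pack centre [ 0.4446 -0.2538]
band [ 0.4599 -0.3739] L 0.0243 tool yaw -27.4 pack centre [ 0.4484 -0.3961]
at [ 0.4459 -0.2391  0.1652] t 21.1 yaw -18.0 w 0.649 shift [-0.39  0.16  4.64] turn [0.   0.   0.14] shift after turn [-0.39  0.17  4.64]
```

```bash
H="python3 -m handwheel"
$H '[[-0.41,0.13,0.4,0,0,0.25,0.35],[0,0,0.8,0,0,0,0.35],[0,0,0.9,0,0,0,0.35],[0,0,0.9,0,0,0,0.35],[0,0,0.8,0,0,0,0.35],[0,0,0.5,0,0,0,0.35],[0,0,0.34,0,0,0,0.35],[0,0,0,0,0,0,0.35]]' 40
$H '[[0,0,0,0,0,0,1],[0,0,0,0,0,0,1],[0,0,0,0,0,0,1],[0,0,0,0,0,0,1],[0,0,0,0,0,0,1],[0,0,0,0,0,0,1],[0,0,0,0,0,0,1]]'
$H '[[0,0,-0.3,0,0,0,1],[0,0,-0.6,0,0,0,1],[0,0,-0.9,0,0,0,1],[0,0,-0.9,0,0,-0.7,1],[0,0,-0.9,0,0,-1,1],[0,0,-0.9,0,0,-1,1],[0,0,-0.3,0,0,-1,1],[0,0,0,0,0,0,1]]' 60
python3 - <<'E'
from h import *
to([.5337,.147,.057],np.radians(-4.5))
E
```

```text
time_s: 21.72
eef_pos: [0.445, -0.2518, 0.0244]
tool_rot: [0.814, 0.581, -0.0, -0.001]
contact_force: [-0.8, 1.1, 0.0]
gripper_width: 0.648
gripper_force: 0.0
time_s: 22.3
eef_pos: [0.4462, -0.2523, 0.0269]
tool_rot: [0.814, 0.58, 0.0, 0.001]
contact_force: [-1.6, 0.7, 8.6]
gripper_width: 0.336
gripper_force: 40.1
time_s: 22.97
eef_pos: [0.4467, -0.2524, 0.1729]
tool_rot: [0.731, 0.682, 0.001, 0.002]
contact_force: [0.1, 1.0, -1.4]
gripper_width: 0.328
gripper_force: 60.4
at [ 0.4467 -0.2524  0.1729] t 23.0 yaw -4.0 w 0.328 shift [13.49  1.94  3.86] turn [0.07 0.01 0.12] shift after turn [13.5   1.85  3.86]
```

```bash
H="python3 -m handwheel"
$H '[[0.5,0.06,0,0,0,0.12,1],[0.7,0.1,0,0,0,0,1],[0.9,0.12,0,0,0,0,1],[0.9,0.12,0,0,0,0,1],[0.9,0.12,0,0,0,0,1],[0.9,0.12,0,0,0,0,1],[0.9,0.12,0,0,0,0,1],[0.9,0.12,0,0,0,0,1]]' 60
$H '[[0.9,0.12,0,0,0,0,1],[0.9,0.12,0,0,0,0,1],[0.9,0.12,0,0,0,0,1],[0.9,0.12,0,0,0,0,1],[0.9,0.12,0,0,0,0,1],[0.9,0.12,0,0,0,0,1],[0.9,0.13,0,0,0,0,1],[0.6,0.12,0,0,0,0,1]]'
$H '[[0,0,0,0,0,0,1],[0,0,0,0,0,0,1]]'
python3 - <<'E'
from h import *
im,*C=cam("wrist"); save(im,"w7"); to([.5337,.147,.057],np.radians(-4.5))
hsv=cv2.cvtColor(im,cv2.COLOR_RGB2HSV); o=cv2.inRange(hsv,(12,200,120),(20,255,255))[:,280:360]; k,l,st,ce=cv2.connectedComponentsWithStats(o); print(st[1:][st[1:,4]>60])
E
```

```text
time_s: 23.63
eef_pos: [0.4879, -0.0554, 0.1695]
tool_rot: [0.736, 0.676, -0.0, -0.0]
contact_force: [0.6, -1.1, -0.1]
gripper_width: 0.337
gripper_force: 60.4
time_s: 24.3
eef_pos: [0.534, 0.1498, 0.1693]
tool_rot: [0.736, 0.677, -0.0, -0.0]
contact_force: [0.7, 0.0, -0.2]
gripper_width: 0.329
gripper_force: 60.4
time_s: 24.47
eef_pos: [0.5338, 0.1476, 0.1692]
tool_rot: [0.736, 0.677, -0.0, -0.0]
contact_force: [0.1, -0.6, -1.3]
gripper_width: 0.332
gripper_force: 60.4
at [0.5338 0.1465 0.1694] t 24.5 yaw -4.8 w 0.331 shift [ 0.02 -0.    3.75] turn [-0.01  0.01 -0.08] shift after turn [ 0.02 -0.01  3.75]
[[   9  211   62   19 1155]]
```

```bash
H="python3 -m handwheel"
$H '[[0.12,0,0.5,0,0,-0.08,1],[0,0,0.8,0,0,0,1],[0,0,0.9,0,0,0,1],[0,0,0.7,0,0,0,1],[0,0,0.4,0,0,0,1],[0,0,0.25,0,0,0,1],[0,0,0.15,0,0,0,1],[0,0,0.05,0,0,0,1]]' 60
$H '[[0,0,0,0,0,0,1],[0,0,0,0,0,0,0.4],[0,0,0,0,0,0,0.4],[0,0,0,0,0,0,0.4],[0,0,-0.3,0,0,0,0.4],[0,0,-0.9,0,0,0,0.4],[0,0,-0.9,0,0,0,0.4],[0,0,-0.9,0,0,0,0.4]]'
$H '[[0,0,-0.3,0,0,0,0.4],[0,0,0,0,0,0,0.4]]'
python3 - <<'E'
from h import *
im,*C=cam("wrist"); save(im,"w8"); to([.455,-.37,.165]); bands(C,im,.06)
im,*C=cam("scene");bands(C,im)
E
```

```text
time_s: 25.18
eef_pos: [0.5348, 0.1502, 0.0573]
tool_rot: [0.734, 0.679, 0.0, 0.0]
contact_force: [0.1, -0.2, -1.0]
gripper_width: 0.332
gripper_force: 60.4
time_s: 25.85
eef_pos: [0.5344, 0.1503, 0.149]
tool_rot: [0.734, 0.679, -0.0, 0.0]
contact_force: [0.9, 0.3, 0.2]
gripper_width: 0.601
gripper_force: 0.0
time_s: 26.02
eef_pos: [0.5357, 0.1509, 0.159]
tool_rot: [0.734, 0.679, 0.002, 0.001]
contact_force: [-0.5, 0.7, -0.1]
gripper_width: 0.605
gripper_force: 0.0
at [0.535  0.1509 0.1575] t 26.1 yaw -4.4 w 0.603 shift [-17.52  -1.33  -0.28] 
band [0.6098 0.1687] L 0.0306 tool yaw -2.6 pack centre [0.6086 0.1437]
band [0.5375 0.1736] L 0.0295 tool yaw -4.4 pack centre [0.5355 0.1486]
```

View pics/w8.png

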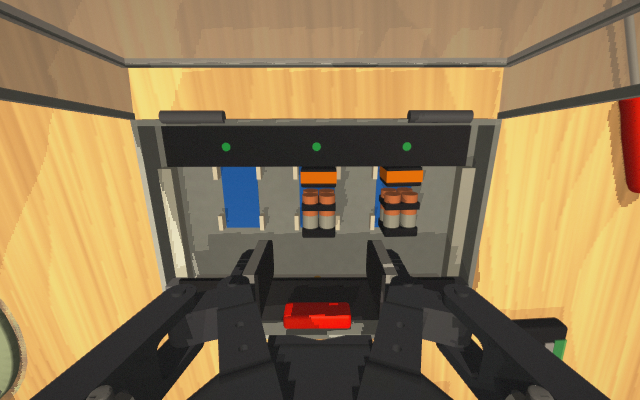

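Packs two and one sit in the bays at (319,205) and (400,203), and the near bay at (241,197) is empty. Now the third pack.

```bash
H="python3 -m handwheel"
$H '[[-0.5,-0.05,-0.2,0,0,0,0.35],[-0.9,-0.07,0,0,0,0,0.35],[-0.9,-0.07,0,0,0,0,0.35],[-0.9,-0.07,0,0,0,0,0.35],[-0.9,-0.07,0,0,0,0,0.35],[-0.9,-0.07,0,0,0,0,0.35],[-0.9,-0.07,0,0,0,0,0.35],[-0.9,-0.07,0,0,0,0,0.35]]' 40
$H '[[-0.9,-0.07,0,0,0,0,0.35],[-0.9,-0.07,0,0,0,0,0.35],[-0.9,-0.07,0,0,0,0,0.35],[-0.9,-0.07,0,0,0,0,0.35],[-0.9,-0.07,0,0,0,0,0.35],[-0.9,-0.07,0,0,0,0,0.35],[-0.9,-0.07,0,0,0,0,0.35],[-0.9,-0.07,0,0,0,0,0.35]]'
$H '[[-0.9,-0.07,0,0,0,0,0.35],[-0.9,-0.07,0,0,0,0,0.35],[-0.8,-0.07,0,0,0,1,0.35],[0,0,0,0,0,1,0.35],[0,0,0,0,0,1,0.35],[0,0,0,0,0,1,0.35],[0,0,0,0,0,1,0.35],[0,0,0,0,0,0.6,0.35]]'
$H '[[0,0,0,0,0,0,0.35],[0,0,0,0,0,0,0.35]]'
python3 - <<'E'
from h import *
im,*C=cam("wrist"); save(im,"w9"); bands(C,im); to([.45,-.396,.026],np.radians(-27))
E
```

```text
time_s: 26.78
eef_pos: [0.5016, -0.0533, 0.1615]
tool_rot: [0.734, 0.679, -0.001, -0.0]
contact_force: [0.6, -1.6, 0.7]
gripper_width: 0.646
gripper_force: 0.0
time_s: 27.45
eef_pos: [0.468, -0.2671, 0.1614]
tool_rot: [0.734, 0.679, -0.0, -0.001]
contact_force: [1.0, -0.2, 0.1]
gripper_width: 0.648
gripper_force: 0.0
time_s: 28.12
eef_pos: [0.4561, -0.343, 0.1613]
tool_rot: [0.853, 0.522, -0.001, -0.001]
contact_force: [-0.1, 0.0, 0.0]
gripper_width: 0.65
gripper_force: 0.0
time_s: 28.28
eef_pos: [0.4565, -0.3429, 0.1615]
tool_rot: [0.851, 0.524, -0.0, -0.0]
contact_force: [-0.0, -0.6, 0.7]
gripper_width: 0.651
gripper_force: 0.0
band [ 0.4621 -0.3755] L 0.0291 tool yaw -26.7 pack centre [ 0.4509 -0.3979]
band [ 0.5186 -0.4517] L 0.0382 tool yaw -81.0 pack centre [ 0.4939 -0.4555]
at [ 0.4565 -0.343   0.1617] t 28.3 yaw -26.7 w 0.645 shift [-1.68  0.6   4.52] turn [-0.01  0.    0.07] shift after turn [-1.67  0.61  4.52]
```

View pics/w9.png

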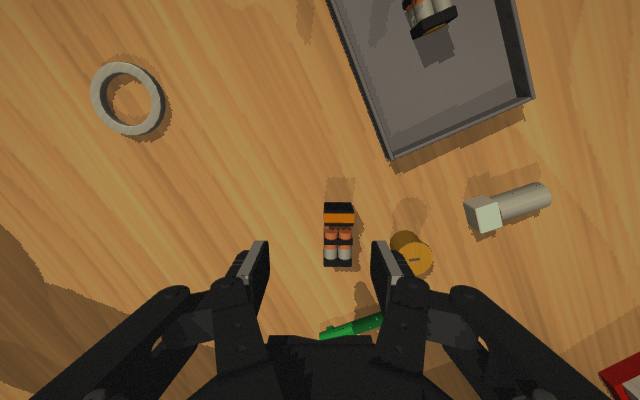

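The third orange pack is at (338,235), nearly aligned with the fingers. The lock cylinder at (412,255) leaves clearance, and the probe lies behind at (350,327).

```bash
H="python3 -m handwheel"
$H '[[-0.6,0.22,0,0,0,0.05,0.4],[-0.6,0.22,0.3,0,0,0,0.4],[-0.56,0.22,0.7,0,0,0,0.4],[0,0,0.9,0,0,0,0.4],[0,0,0.9,0,0,0,0.4],[0,0,0.8,0,0,0,0.4],[0,0,0.6,0,0,0,0.4],[0,0,0.3,0,0,0,0.4]]' 40
$H '[[0,0,0,0,0,0,0.4],[0,0,0,0,0,0,1],[0,0,0,0,0,0,1],[0,0,0,0,0,0,1],[0,0,0,0,0,0,1],[0,0,0,0,0,0,1],[0,0,0,0,0,0,1],[0,0,0,0,0,0,1]]'
$H '[[0,0,-0.3,0,0,0,1],[0,0,-0.6,0,0,0,1],[0,0,-0.9,0,0,-0.7,1],[0,0,-0.9,0,0,-1,1],[0,0,-0.9,0,0,-1,1],[0,0,-0.9,0,0,-1,1],[0,0,-0.3,0,0,-1,1],[0,0,0,0,0,-0.9,1]]' 60
python3 - <<'E'
from h import *
to([.4597,.1523,.057],np.radians(-4.5))
E
```

```text
time_s: 29.0
eef_pos: [0.4497, -0.3983, 0.0248]
tool_rot: [0.852, 0.523, -0.0, -0.001]
contact_force: [-0.0, 0.4, 0.5]
gripper_width: 0.601
gripper_force: 0.0
time_s: 29.67
eef_pos: [0.4513, -0.3994, 0.0285]
tool_rot: [0.853, 0.522, 0.0, 0.001]
contact_force: [-1.2, 1.2, 8.7]
gripper_width: 0.336
gripper_force: 40.5
time_s: 30.33
eef_pos: [0.4516, -0.3998, 0.175]
tool_rot: [0.734, 0.679, 0.0, 0.002]
contact_force: [0.1, -0.3, -0.6]
gripper_width: 0.332
gripper_force: 60.1
at [ 0.4516 -0.3998  0.175 ] t 30.3 yaw -4.4 w 0.332 shift [18.38 -1.16  3.88] turn [0.06 0.03 0.02] shift after turn [18.37 -1.17  3.93]
```

```bash
H="python3 -m handwheel"
$H '[[0.5,-0.05,0,0,0,0,1],[0.7,-0.05,0,0,0,0,1],[0.9,-0.05,0,0,0,0,1],[0.9,-0.06,0,0,0,0,1],[0.9,-0.06,0,0,0,0,1],[0.9,-0.06,0,0,0,0,1],[0.9,-0.06,0,0,0,0,1],[0.9,-0.06,0,0,0,0,1]]' 60
$H '[[0.9,-0.06,0,0,0,0,1],[0.9,-0.06,0,0,0,0,1],[0.9,-0.06,0,0,0,0,1],[0.9,-0.06,0,0,0,0,1],[0.9,-0.06,0,0,0,0,1],[0.9,-0.06,0,0,0,0,1],[0.9,-0.06,0,0,0,0,1],[0.9,-0.06,0,0,0,0,1]]'
$H '[[0.9,-0.06,0,0,0,0,1],[0.9,-0.06,0,0,0,0,1],[0.9,-0.06,0,0,0,0,1],[0.9,0,0,0,0,0,1],[0.6,0,0,0,0,0,1],[0,0,0,0,0,0,1],[0,0,0,0,0,0,1]]'
python3 - <<'E'
from h import *
im,*C=cam("wrist"); to([.4597,.1535,.0585],np.radians(-4.5))
hsv=cv2.cvtColor(im,cv2.COLOR_RGB2HSV); o=cv2.inRange(hsv,(12,200,120),(20,255,255))[:,280:360]; k,l,st,ce=cv2.connectedComponentsWithStats(o); print(st[1:][st[1:,4]>60])
E
```

```text
time_s: 31.0
eef_pos: [0.4531, -0.1992, 0.1721]
tool_rot: [0.735, 0.678, 0.0, 0.0]
contact_force: [0.9, 0.7, 0.1]
gripper_width: 0.332
gripper_force: 60.1
time_s: 31.67
eef_pos: [0.4562, 0.0173, 0.1721]
tool_rot: [0.735, 0.678, 0.001, 0.0]
contact_force: [1.3, 0.3, -0.8]
gripper_width: 0.33
gripper_force: 60.1
time_s: 32.25
eef_pos: [0.461, 0.1426, 0.1717]
tool_rot: [0.734, 0.679, 0.0, 0.0]
contact_force: [-0.7, 0.1, 0.1]
gripper_width: 0.327
gripper_force: 60.1
at [0.461  0.1417 0.1717] t 32.3 yaw -4.6 w 0.326 shift [ 0.39 -0.08  3.77] turn [ 0.01 -0.   -0.03] shift after turn [ 0.39 -0.07  3.77]
[[   9  203   61   19 1151]]
```

```bash
H="python3 -m handwheel"
$H '[[0.39,-0.07,0.4,0,0,-0.03,1],[0,0,0.8,0,0,0,1],[0,0,0.9,0,0,0,1],[0,0,0.7,0,0,0,1],[0,0,0.4,0,0,0,1],[0,0,0.3,0,0,0,1],[0,0,0.2,0,0,0,1],[0,0,0.1,0,0,0,1]]' 60
$H '[[0,0,0,0,0,0,1],[0,0,0,0,0,0,0.4],[0,0,0,0,0,0,0.4],[0,0,0,0,0,0,0.4],[0,0,-0.3,0,0,0,0.4],[0,0,-0.9,0,0,0,0.4],[0,0,-0.9,0,0,0,0.4],[0,0,-0.9,0,0,0,0.4]]'
$H '[[0,0,-0.6,0,0,0,0],[0,0,0,0,0,0,0],[0,0,0,0,0,0,0]]'
python3 - <<'E'
from h import *
im,*C=cam("wrist"); save(im,"w10"); bands(C,im,.06); to([.523,.0505,.19],np.radians(85.4))
E
```

```text
time_s: 32.97
eef_pos: [0.4599, 0.1532, 0.0581]
tool_rot: [0.735, 0.678, 0.0, -0.001]
contact_force: [-26.5, -7.8, 120.4]
gripper_width: 0.327
gripper_force: 73.8
time_s: 33.63
eef_pos: [0.4597, 0.1534, 0.1488]
tool_rot: [0.735, 0.679, -0.0, 0.0]
contact_force: [-0.2, 0.7, 0.5]
gripper_width: 0.601
gripper_force: 0.0
time_s: 33.88
eef_pos: [0.4602, 0.1542, 0.1665]
tool_rot: [0.734, 0.679, 0.001, 0.0]
contact_force: [-0.5, -0.1, 0.5]
gripper_width: 0.986
gripper_force: 0.0
band [0.4625 0.1796] L 0.0294 tool yaw -4.4 pack centre [0.4606 0.1547]
band [0.5375 0.1738] L 0.0303 tool yaw -4.4 pack centre [0.5356 0.1488]
band [0.61   0.1685] L 0.0312 tool yaw -4.4 pack centre [0.6081 0.1436]
at [0.4599 0.154  0.1656] t 33.9 yaw -4.5 w 1.0 shift [-3.28  2.37 -0.81] turn [ 1.000e-02 -0.000e+00 -2.247e+01] shift after turn [-2.37 -3.27 -0.81]
```

View pics/w10.png

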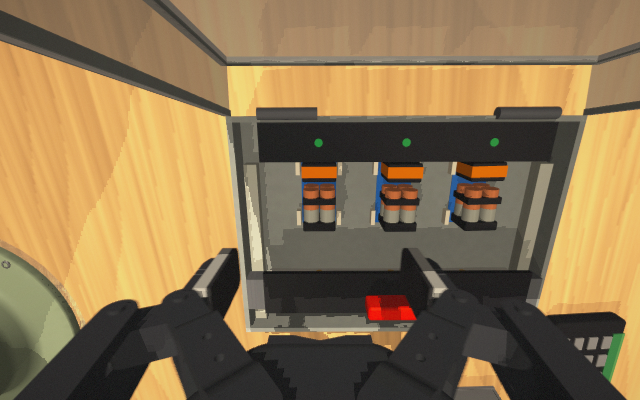

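All three packs lie in their bays at (319,198), (400,198) and (480,198). Now the carriage.

```bash
H="python3 -m handwheel"
$H '[[-0.6,0.4,-0.6,0,0,-1,0],[-0.7,0.5,0,0,0,-1,0],[-0.7,0.5,0,0,0,-1,0],[-0.7,0.5,0,0,0,-1,0],[-0.5,0.4,0,0,0,-1,0],[0,0,0,0,0,-1,0],[0,0,0,0,0,-1,0],[0,0,0,0,0,-1,0]]' 40
$H '[[0,0,0,0,0,-1,0],[0,0,0,0,0,-1,0],[0,0,0,0,0,-1,0],[0,0,0,0,0,-1,0],[0,0,0,0,0,-1,0],[0,0,0,0,0,-1,0],[0,0,0,0,0,-1,0],[0,0,0,0,0,-1,0]]'
$H '[[0,0,0,0,0,-1,0],[0,0,0,0,0,-1,0],[0,0,0,0,0,-1,0],[0,0,0,0,0,-1,0],[0,0,0,0,0,-1,0],[0,0,0,0,0,-1,0],[0,0,0,0,0,-0.5,0],[0,0,0,0,0,0,0]]'
python3 - <<'E'
from h import *
to([.5235,.0508,.089],np.radians(85.4))
im,*C=cam("wrist"); hsv=cv2.cvtColor(im,cv2.COLOR_RGB2HSV); m=cv2.inRange(hsv,(0,190,120),(6,255,255)); k,l,st,ce=cv2.connectedComponentsWithStats(m)
for i in range(1,k):
    if st[i,4]>200: print(st[i].tolist(),ray(ce[i],*C,.09).round(4))
E
```

```text
time_s: 34.6
eef_pos: [0.5335, 0.0619, 0.1822]
tool_rot: [0.518, 0.856, -0.001, -0.001]
contact_force: [0.7, 0.4, -0.6]
gripper_width: 1.001
gripper_force: 0.0
time_s: 35.27
eef_pos: [0.5334, 0.0624, 0.1823]
tool_rot: [0.261, 0.965, -0.0, -0.001]
contact_force: [0.8, 0.8, -0.2]
gripper_width: 1.002
gripper_force: 0.0
time_s: 35.93
eef_pos: [0.5334, 0.0623, 0.1824]
tool_rot: [0.038, 0.999, -0.0, -0.001]
contact_force: [0.1, -0.7, -0.2]
gripper_width: 0.999
gripper_force: 0.0
at [0.5334 0.0623 0.1824] t 35.9 yaw 85.6 w 0.999 shift [ 0.3  -0.41  3.11] turn [-0.   -0.02  0.05] shift after turn [ 0.3  -0.41  3.11]
[297, 160, 18, 70, 1099] [0.5229 0.0509 0.09  ]
```

```bash
H="python3 -m handwheel"
$H '[[0.3,-0.41,0.5,0,0,0.05,0],[0,0,0.8,0,0,0,0],[0,0,0.8,0,0,0,0],[0,0,0.6,0,0,0,0],[0,0,0.4,0,0,0,0],[0,0,0,0,0,0,0],[0,0,0,0,0,0,1],[0,0,0,0,0,0,1]]' 40
$H '[[0,0,0,0,0,0,1],[0,0,0,0,0,0,1],[0,0,0,0,0,0,1],[0,0,0,0,0,0,1],[0,0,0,0,0,0,1],[0,0,0,0,0,0,1]]'
$H '[[0,0.15,0,0,0,0,1],[0,0.2,0,0,0,0,1],[0,0.2,0,0,0,0,1],[0,0.2,0,0,0,0,1],[0,0.2,0,0,0,0,1],[0,0.2,0,0,0,0,1],[0,0.2,0,0,0,0,1],[0,0.15,0,0,0,0,1]]'
$H '[[0,0.06,0,0,0,0,1],[0,0,0,0,0,0,1]]'
python3 -c "
from h import *; to([.5276,.099,.089],np.radians(85.4))"
```

```text
time_s: 36.65
eef_pos: [0.5242, 0.051, 0.0908]
tool_rot: [0.041, 0.999, -0.0, 0.0]
contact_force: [0.6, -0.4, 0.2]
gripper_width: 0.746
gripper_force: 0.0
time_s: 37.15
eef_pos: [0.5242, 0.0511, 0.0907]
tool_rot: [0.041, 0.999, 0.0, 0.0]
contact_force: [-1.9, 0.6, 8.0]
gripper_width: 0.146
gripper_force: 39.4
time_s: 37.82
eef_pos: [0.5276, 0.0959, 0.0908]
tool_rot: [0.041, 0.999, -0.0, -0.0]
contact_force: [-4.1, -3.5, 11.3]
gripper_width: 0.148
gripper_force: 39.8
time_s: 37.98
eef_pos: [0.5277, 0.0982, 0.0907]
tool_rot: [0.041, 0.999, 0.0, 0.0]
contact_force: [-4.0, 2.5, 9.8]
gripper_width: 0.146
gripper_force: 39.7
at [0.5277 0.0982 0.0907] t 38.0 yaw 85.3 w 0.146 shift [0.01 0.03 0.06] turn [ 0.    0.   -0.02] shift after turn [0.01 0.03 0.06]
```

```bash
H="python3 -m handwheel"
$H '[[0,0.04,0,0,0,0,1],[0,0.03,0,0,0,0,1],[0,0,0,0,0,0,1]]'
$H '[[0,0.03,0,0,0,0,1],[0,0.03,0,0,0,0,1],[0,0,0,0,0,0,1]]'
```

```text
time_s: 38.23
eef_pos: [0.5278, 0.0997, 0.0907]
tool_rot: [0.041, 0.999, -0.0, -0.0]
contact_force: [-3.8, -0.8, 10.6]
gripper_width: 0.148
gripper_force: 39.8
time_s: 38.48
eef_pos: [0.528, 0.1011, 0.0907]
tool_rot: [0.041, 0.999, -0.0, -0.0]
contact_force: [-4.1, -3.7, 10.9]
gripper_width: 0.147
gripper_force: 39.9
```

```bash
H="python3 -m handwheel"
$H '[[0,0.03,0,0,0,0,1],[0,0.03,0,0,0,0,1],[0,0,0,0,0,0,1]]'
$H '[[0,0.03,0,0,0,0,1],[0,0.03,0,0,0,0,1],[0,0,0,0,0,0,1]]'
```

```text
time_s: 38.73
eef_pos: [0.528, 0.1012, 0.0907]
tool_rot: [0.042, 0.999, -0.001, -0.0]
contact_force: [-5.2, -12.8, 14.1]
gripper_width: 0.147
gripper_force: 40.3
time_s: 38.98
eef_pos: [0.528, 0.1013, 0.0907]
tool_rot: [0.042, 0.999, -0.002, -0.001]
contact_force: [-5.5, -22.3, 16.2]
gripper_width: 0.152
gripper_force: 40.6
```

The carriage is at its home stop: 50.2 mm of travel, with the force rising there. I'll release, rise, and locate the hinge from the knuckle rods seen in w5 (113,111 and 352,109) and w10 (287,113 and 528,112).

```bash
H="python3 -m handwheel"
$H '[[0,-0.08,0,0,0,0,0],[0,0,0,0,0,0,0],[0,0,0,0,0,0,0],[0,0,0,0,0,0,0],[0,0,0,0,0,0,0],[0,0,-0.4,0,0,0,0],[0,0,-0.8,0,0,0,0],[0,0,-0.9,0,0,0,0]]' 25
$H '[[0,0,-0.9,0,0,0,0],[0,0,-0.9,0,0,0,0],[0,0,-0.9,0,0,0,0],[0,0,-0.9,0,0,0,0],[0,0,-0.9,0,0,0,0],[0,0,-0.9,0,0,0,0],[0,0,-0.9,0,0,0,0],[0,0,-0.9,0,0,0,0]]'
$H '[[0,0,-0.9,0,0,0,0],[0,0,-0.9,0,0,0,0],[0,0,0,0,0,0,0],[0,0,0,0,0,0,0]]'
python3 - <<'E'
from h import *
f=grab_frame("wrist"); mt=np.array(f["mount"]); K=cam("wrist")[1]
ex=np.array([.0785,.9969]);ey=np.array([-.9969,.0785]);o=np.array([.5334,.1115])
for pos,yaw,pts in (((.6068,.1394,.17),-4.7,((113,111),(352,109),(145.5,138))),((.4600,.154,.166),-4.5,((287,113),(528,112),(319,143)))):
    a=np.radians(yaw); y=np.array([np.cos(a),np.sin(a),0]);z=np.array([0,0,-1.]);T=np.eye(4);T[:3,:3]=np.c_[np.cross(y,z),y,z];T[:3,3]=pos
    M=T@mt
    for p in pts:
        X=ray(p,K,M[:3,:3],M[:3,3],.058)[:2]-o; print(p,"ex",(X@ex).round(4),"ey",(X@ey).round(4))
im,*C=cam("wrist"); save(im,"w11"); to([.5459,.27,.3095],np.radians(85.4))
for h in((.5459,.27,.3095),): print("handle px",proj(h,*C))
E
```

```text
time_s: 39.65
eef_pos: [0.5274, 0.1028, 0.153]
tool_rot: [0.041, 0.999, -0.0, -0.001]
contact_force: [0.1, -0.1, -0.1]
gripper_width: 0.998
gripper_force: 0.0
time_s: 40.32
eef_pos: [0.5279, 0.1029, 0.3707]
tool_rot: [0.041, 0.999, 0.0, 0.0]
contact_force: [0.6, -0.8, -0.8]
gripper_width: 1.001
gripper_force: 0.0
time_s: 40.65
eef_pos: [0.5285, 0.103, 0.4242]
tool_rot: [0.041, 0.999, 0.0, 0.001]
contact_force: [0.1, 0.3, -0.8]
gripper_width: 1.001
gripper_force: 0.0
(113, 111) ex 0.1101 ey 0.1019
(352, 109) ex 0.1111 ey -0.0978
(145.5, 138) ex 0.0879 ey 0.0788
(287, 113) ex 0.111 ey 0.1039
(528, 112) ex 0.112 ey -0.0946
(319, 143) ex 0.0867 ey 0.0775
at [0.5279 0.1028 0.4222] t 40.8 yaw 85.3 w 1.003 shift [-0.15  5.61  3.75] turn [-0.01 -0.02 -0.02] shift after turn [-0.15  5.6   3.76]
handle px [502.277519   202.53679112]
```

```bash
H="python3 -m handwheel"
$H '[[-0.13,0.5,0,0,0,0,0.3],[0,0.8,0,0,0,0,0.3],[0,0.9,0,0,0,0,0.3],[0,0.9,0,0,0,0,0.3],[0,0.9,0,0,0,0,0.3],[0,0.8,0,0,0,0,0.3],[0,0.5,0,0,0,0,0.3],[0,0.3,0,0,0,0,0.3]]' 25
$H '[[0,0,0.5,0,0,0,0.3],[0,0,0.8,0,0,0,0.3],[0,0,0.8,0,0,0,0.3],[0,0,0.7,0,0,0,0.3],[0,0,0.5,0,0,0,0.3],[0,0,0.35,0,0,0,0.3],[0,0,0,0,0,0,0.3]]'
$H '[[0,0,0,0,0,0,1],[0,0,0,0,0,0,1],[0,0,0,0,0,0,1],[0,0,0,0,0,0,1],[0,0,0,0,0,0,1],[0,0,0,0,0,0,1],[0,0,0,0,0,0,1],[0,0,0,0,0,0,1]]'
python3 - <<'E'
from h import *
to([.5459,.27,.3125],np.radians(85.4)); s=read_state(); print(((s["eef_pos"][:2]-[.5334,.1115])@[.0785,.9969]).round(4),s["contact_force"])
E
```

```text
time_s: 41.47
eef_pos: [0.5455, 0.272, 0.422]
tool_rot: [0.04, 0.999, -0.0, -0.001]
contact_force: [-0.3, 0.1, 0.2]
gripper_width: 0.698
gripper_force: 0.0
time_s: 42.05
eef_pos: [0.5454, 0.2689, 0.3117]
tool_rot: [0.041, 0.999, -0.001, -0.001]
contact_force: [-0.6, -0.0, 0.2]
gripper_width: 0.699
gripper_force: 0.0
time_s: 42.72
eef_pos: [0.5461, 0.27, 0.3145]
tool_rot: [0.041, 0.999, 0.0, 0.001]
contact_force: [-2.2, -0.3, 6.4]
gripper_width: 0.097
gripper_force: 26.1
at [0.5461 0.27   0.3145] t 42.7 yaw 85.3 w 0.097 shift [ 0.01 -0.    0.07] turn [ 0.01  0.01 -0.02] shift after turn [ 0.01 -0.    0.07]
0.159 [-2.22395818 -0.28531615  6.39452512]
```

Run:
```python
import numpy as np
th=np.radians(np.r_[100.8,98.8,np.arange(95.3,15,-3.4),np.arange(11,4,-1.3),4.47]); r=.2568
d=np.c_[np.diff(r*np.cos(th)),-np.diff(r*np.sin(th))]/.03
for i,x in enumerate(d): print(np.degrees(th[i+1]).round(1),x.round(2).tolist())
```

```text
98.8 [0.29, -0.05]
95.3 [0.52, -0.06]
91.9 [0.51, -0.03]
88.5 [0.51, -0.0]
85.1 [0.51, 0.03]
81.7 [0.5, 0.06]
78.3 [0.5, 0.09]
74.9 [0.49, 0.12]
71.5 [0.49, 0.15]
68.1 [0.48, 0.18]
64.7 [0.47, 0.2]
61.3 [0.45, 0.23]
57.9 [0.44, 0.26]
54.5 [0.42, 0.28]
51.1 [0.4, 0.31]
47.7 [0.39, 0.33]
44.3 [0.37, 0.35]
40.9 [0.34, 0.37]
37.5 [0.32, 0.39]
34.1 [0.3, 0.41]
30.7 [0.27, 0.43]
27.3 [0.25, 0.44]
23.9 [0.22, 0.46]
20.5 [0.19, 0.47]
17.1 [0.16, 0.48]
11.0 [0.22, 0.88]
9.7 [0.03, 0.19]
8.4 [0.03, 0.19]
7.1 [0.03, 0.19]
5.8 [0.02, 0.19]
4.5 [0.02, 0.19]
4.5 [0.0, 0.0]
```

```bash
H="python3 -m handwheel"
$H '[[0,-0.29,-0.05,0,0,0,1],[0,-0.52,-0.06,0,0,0,1],[0,-0.51,-0.03,0,0,0,1],[0,-0.51,0,0,0,0,1]]' 25
$H '[[0,-0.51,0.03,0,0,0,1],[0,-0.5,0.06,0,0,0,1],[0,-0.5,0.09,0,0,0,1],[0,-0.49,0.12,0,0,0,1]]'
$H '[[0,-0.49,0.15,0,0,0,1],[0,-0.48,0.18,0,0,0,1],[0,-0.47,0.2,0,0,0,1],[0,-0.45,0.23,0,0,0,1]]'
python3 - <<'E'
from h import *
s=read_state(); e=(s["eef_pos"][:2]-[.5334,.1115])@[.0785,.9969]-.111; print(e.round(4),(s["eef_pos"][2]-.056).round(4),"expect",(.2568*np.cos(np.radians(61.3))).round(4),(.2568*np.sin(np.radians(61.3))).round(4),s["contact_force"].round(1) if hasattr(s["contact_force"],"round") else s["contact_force"])
E
```

```text
time_s: 43.05
eef_pos: [0.5419, 0.2155, 0.3191]
tool_rot: [0.041, 0.999, 0.001, 0.001]
contact_force: [2.5, 2.8, 10.5]
gripper_width: 0.103
gripper_force: 26.9
time_s: 43.38
eef_pos: [0.5372, 0.1549, 0.3097]
tool_rot: [0.041, 0.999, 0.001, 0.001]
contact_force: [5.5, 2.3, 5.5]
gripper_width: 0.101
gripper_force: 27.0
time_s: 43.72
eef_pos: [0.5322, 0.0981, 0.2862]
tool_rot: [0.041, 0.999, 0.0, 0.001]
contact_force: [3.0, -0.1, 5.1]
gripper_width: 0.1
gripper_force: 27.6
-0.1245 0.2302 expect 0.1233 0.2253 [ 3.  -0.1  5.1]
```

```bash
H="python3 -m handwheel"
$H '[[0,-0.44,0.26,0,0,0,1],[0,-0.42,0.28,0,0,0,1],[0,-0.4,0.31,0,0,0,1],[0,-0.39,0.33,0,0,0,1],[0,-0.37,0.35,0,0,0,1]]'
$H '[[0,-0.34,0.37,0,0,0,1],[0,-0.32,0.39,0,0,0,1],[0,-0.3,0.41,0,0,0,1],[0,-0.27,0.43,0,0,0,1],[0,-0.25,0.44,0,0,0,1]]'
python3 - <<'E'
from h import *
s=read_state(); e=(s["eef_pos"][:2]-[.5334,.1115])@[.0785,.9969]-.111; print(e.round(4),(s["eef_pos"][2]-.056).round(4),"expect",(.2568*np.cos(np.radians(27.3))).round(4),(.2568*np.sin(np.radians(27.3))).round(4))
E
```

```text
time_s: 44.13
eef_pos: [0.527, 0.0374, 0.2397]
tool_rot: [0.041, 0.999, 0.0, 0.0]
contact_force: [6.6, 3.2, 0.6]
gripper_width: 0.101
gripper_force: 27.3
time_s: 44.55
eef_pos: [0.5233, -0.0065, 0.1782]
tool_rot: [0.041, 0.999, 0.0, 0.0]
contact_force: [3.2, 1.5, 1.4]
gripper_width: 0.098
gripper_force: 27.1
-0.2295 0.1222 expect 0.2282 0.1178
```

```bash
H="python3 -m handwheel"
$H '[[0,-0.22,0.46,0,0,0,1],[0,-0.16,0.38,0,0,0,1],[0,-0.13,0.34,0,0,0,1],[0,-0.11,0.3,0,0,0,1],[0,-0.1,0.3,0,0,0,1],[0,-0.07,0.3,0,0,0,1],[0,-0.05,0.25,0,0,0,1]]'
$H '[[0,-0.03,0.19,0,0,0,1],[0,-0.03,0.19,0,0,0,1],[0,-0.02,0.15,0,0,0,1],[0,-0.02,0.12,0,0,0,1]]'
python3 - <<'E'
from h import *
s=read_state(); e=(s["eef_pos"][:2]-[.5334,.1115])@[.0785,.9969]-.111; print(e.round(4),s["eef_pos"][2].round(4),"expect -.256 .076+5 ",s["contact_force"])
E
```

```text
time_s: 45.13
eef_pos: [0.5213, -0.0306, 0.1082]
tool_rot: [0.041, 0.999, 0.0, 0.0]
contact_force: [4.7, 5.7, 0.4]
gripper_width: 0.097
gripper_force: 25.9
time_s: 45.47
eef_pos: [0.5212, -0.0334, 0.0889]
tool_rot: [0.041, 0.999, 0.0, 0.0]
contact_force: [4.4, 7.3, 0.4]
gripper_width: 0.098
gripper_force: 25.5
-0.2564 0.0889 expect -.256 .076+5  [4.38930171 7.28831729 0.37587633]
```

Remaining about 8 mm; small steps until the force rises.

```bash
H="python3 -m handwheel"
$H '[[0,0,0.1,0,0,0,1],[0,0,0.08,0,0,0,1],[0,0,0,0,0,0,1]]'
$H '[[0,0,0.05,0,0,0,1],[0,0,0.03,0,0,0,1],[0,0,0,0,0,0,1]]'
```

```text
time_s: 45.72
eef_pos: [0.5211, -0.0338, 0.0835]
tool_rot: [0.041, 0.999, 0.0, 0.0]
contact_force: [6.4, 3.1, -3.8]
gripper_width: 0.093
gripper_force: 24.9
time_s: 45.97
eef_pos: [0.5211, -0.0339, 0.0822]
tool_rot: [0.041, 0.999, 0.0, 0.0]
contact_force: [-0.7, 3.5, 18.0]
gripper_width: 0.104
gripper_force: 27.4
```

```bash
H="python3 -m handwheel"
$H '[[0,0,0,0,0,0,0.7],[0,0,0,0,0,0,0.7],[0,0,0,0,0,0,0.7],[0,0,0,0,0,0,0.7],[0,0,-0.2,0,0,0,0.7],[0,0,-0.5,0,0,0,0.7],[0,0,-0.9,0,0,0,0.7],[0,0,-0.9,0,0,0,0.7]]'
$H '[[0,0,-0.9,0,0,0,0.7],[0,0,-0.9,0,0,0,0.7],[0,0,-0.9,0,0,0,0.7],[0,0,-0.9,0,0,0,0.7],[0,0,-0.5,0,0,0,0.7],[0,0,0,0,0,0,0.7],[0,0,0,0,0,0,0.7]]'
python3 - <<'E'
from h import *
im,*C=cam("scene"); a=im[60:340,120:560]; im2,*D=cam("side"); b=im2[120:400,200:480]; save(np.hstack([a,b]),"fin")
E
```

```text
time_s: 46.63
eef_pos: [0.5202, -0.0341, 0.1575]
tool_rot: [0.041, 0.999, -0.0, -0.001]
contact_force: [0.6, -0.8, 0.4]
gripper_width: 0.299
gripper_force: 0.0
time_s: 47.22
eef_pos: [0.5209, -0.034, 0.2805]
tool_rot: [0.041, 0.999, 0.0, 0.001]
contact_force: [0.2, 0.5, -0.9]
gripper_width: 0.299
gripper_force: 0.0
```

View pics/fin.png

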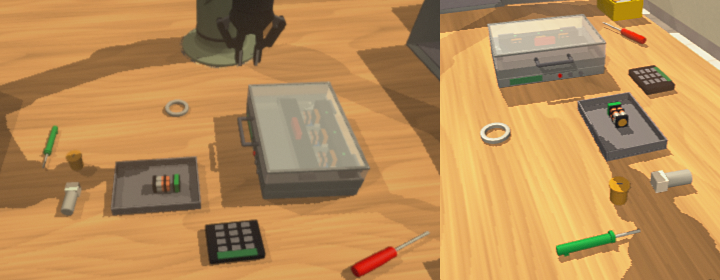

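The cover lies shut over the three packs at (320,140). The green pack is in the tray at (167,184), and nothing else has moved.

```bash
python3 -c "
from bench import *
print(job_done())"
```

```text
the job is handed in; nothing more can be done
None
```

The job is handed in with every step done in order, at about 47 s. The one risk is that setting down the third pack gave a wrist-force reading of 120.4 N, against the 120 N limit, which could fail the run.

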